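Load-cell check: hang the weight, hold the selector at its third click

TASK

Pick up the half-kilo weight by its red handle bar, lower it gently onto the load cell's hook so that it hangs straight from the middle of the bar, and let go of it. Then grip the amplifier's red selector knob and turn it clockwise from its off stop, counting clicks, to the third click, without running on over the hump towards the fourth. The knob springs back if released, so finish while still gripping and holding it at the third click for the reading, with everything else on the bench left alone.

Things in the scene. Friction and masses are not known exactly. Their poses are not given: they have to be found in the camera images.
- weight_bar (a point): middle of the check weight's handle, on the axis of its straight red top bar: round, 10 mm thick, running along y, 84 mm free length between the two upright legs (centred at y = +-46 mm, 7.5 mm thick). 88 mm above the disc's underside, 71 mm clear between bar and disc; z up.
- weight: the 0.5 kg check weight, origin at the centre of its underside, z up: a steel disc 84 mm across and 11.5 mm thick with a stiff steel stirrup over it ending in the red bar along y. It stands on the bench at the start. The smaller brass weight is not the one to use.
- hook_seat (a point): lowest point of the hook's seat, on top of its rod, 164 mm above the bench. The hung bar lies here along y, its axis 5 mm above. The hook is an open U of 8 mm rod in the x-z plane; at -x its tip rises to 35 mm above the seat (x = -27 mm), at +x the cell's end face stands at x = 35 mm. Come from -x: bar over the tip, disc below the rod, then lower. x points to the column, z up.
- stand: the fixed load-cell stand, origin on the bench straight below the hook's seat, axes as hook_seat. Beam cell 22 mm wide (y), 165 to 195 mm above the bench, from x = 35 to 173 mm; column at x = 185 to 225 mm, 227 mm high; base plate 300 x 140 x 12 mm, also under the hook. The cell is delicate: do not press on it with 40 N, nor drop the weight onto it from 10 mm.
- amp: the amplifier, fixed: white box, top plate 67 mm above the bench, x = -62 to 172, y = -100 to 100 mm, blue display panel on its -x face. Origin on the bench below the selector's axis. On the plate round the knob a red mark at -x shows off, five black marks follow clockwise, one per click. A stub aerial 122 mm high stands at x = 155, y = 75 mm.
- knob_grip (a point): the red selector knob where to grip it, on its upright axis, 117 mm above the bench: an upright flat wing 50 mm long along x, 14 mm thick along y, from 95 to 129 mm above the bench; its white pointer is at the -x end. The frame turns with the knob, z up.
- knob: the same knob with its star wheel, origin on its axis at the wheel's underside, 74 mm above the bench; axes as knob_grip. Skirt 38 mm across, top at 95 mm; below it the white star wheel, 66 mm across, top at 84 mm, and at the amplifier's +x side the sprung detent roller arm, top at 88 mm.
- selector (a joint): angle in rad, 0 at the off stop (wing along the amplifier's x), growing clockwise seen from above. Clicks every 0.3927 (22.5 deg): first 0.393, second 0.785, third 1.178, fourth 1.571; end stop 1.963. A spring of about 0.1 Nm always pulls it back to 0; detents vary this by 0.05 Nm: resistance falls towards each click and jumps up right after it. Let go, it flies back to 0.
- drum: bystander: red printed flanged drum standing on the bench, 80 mm across the flange, 86 mm tall, origin at the centre of its underside
- driver: bystander: yellow-handled screwdriver 200 mm long lying along its x axis, about 30 mm thick
- clamp: bystander: aluminium shaft clamp block 28 x 44 x 30 mm, origin at the centre of its underside
- small_weight: bystander: brass 0.2 kg weight, disc 46 mm across, 14 mm thick, with a steel stirrup 53 mm tall and 60 mm wide, origin at the centre of its underside
There are look-alikes about, which are no part of the job. Leave any pink or turquoise look-alike of the weight alone.

How it is judged:
By the outcome, as a careful person would: the job done as asked, in the order asked, and still so for the second after the job is handed in, while the arm keeps its last pose, push and grip.
It also fails if it takes over 61 s, if anything falls off the work surface, if the arm or the gripper's body presses on something with over 40 N, if the wrist force passes 120 N, or if a joint passes its speed limit or range.

ROBOT

A 6-joint arm with a two-finger parallel gripper is mounted at the origin on the work surface. World frame = base frame: x ahead of the robot, y to its left, z up, the work surface at z = 0. Lengths are in m, angles in rad, forces in N, time in s.
With the tool pointing down it reaches from about 0.35 to 0.725 m from the base axis. Payload 6 kg.
Tool frame: the origin (TCP) lies midway between the tips of the shut fingers; the grasp point (between the pads) lies grasp_offset behind it (grasp_offset is the distance from the TCP to the grasp point, in m); z points along the fingers, y is the direction in which the jaws open and shut (so a half turn about z gives the same grasp; the last joint's range is limited). The gripper opens to 85 mm and grips with 20 to 120 N. Pads are 22 mm wide; open, the fingers measure 114 mm over their backs; the gripper's body (76 mm by 85 mm) begins 54 mm behind the grasp point. The pads swing forward as they close: fully open they stand 13 mm farther back than shut.
Start: joints at [-0.77, 0.04, 0.085, 0, -1.615, -0.334], TCP at [0.27, -0.536, 0.205] pointing down, gripper open.
Joint ranges: [-2.56, 2.56], [-1.29, 2.01], [-1.08, 1.49], [-3.29, 1.98], [-2.81, -0.18], [-2.99, 2.99]. Speed limits (rad/s): [2.57, 2.57, 3.01, 3.14, 3.14, 3.14].

INTERFACE

Orientations are given as a unit quaternion [x, y, z, w].
In Python, from cell import get_state, read_camera, finish_job, grasp_offset gives the robot as it stands. The module is installed in compiled form; this text tells all that it offers.
- The arm moves only by the tool jog_arm, never from a script. Its argument "deltas" is a list of rows, each a list of 3 entries, a list of its own where there are three numbers: the shift along the world's x, y, z in cm, then the turn, a rotation vector about the world's x, y, z in degrees, then the closure in counts, from 0 (fully open) to 255 (shut). In form: [[[tx, ty, tz], [ax, ay, az], fingers], ...]. A call has 1 to 8 rows; each row shifts and turns the commanded pose from where the row before left it; what a row does not reach is not made up. A row lasts 1/8 s, in which the tool goes at most 62.5 mm and 10.7 degrees, less where a joint would pass 70% of its speed; a pose out of reach is approached as far as the arm can. A call is refused whole if a number of a shift passes 6.25 or a number of a turn 10.7, either way. A call with a gripper value outside its range is refused whole. The fingers move at their own pace and stop on an object; "newtons" is the grip in N (left out, the last holds). Time passes only in rows, so rows that do not move let the fingers close. It gives the time, the measured TCP pose, the force and the opening at its end, in the units of the state.
- get_state(): the state, without advancing time (a new reading comes with each control period).
- read_camera(name): name is "scene" or "top" or "wrist"; returns a dict with "img" (400x640x3 uint8, red, green, blue), "z_map" (400x640 float32, m along the optical axis (not along the pixel's ray), 0 where there is no reading), "fovy" (degrees; the focal length in pixels is half the picture's height over the tangent of half this angle, whatever the lens; pixels are square), "cx", "cy" (the principal point, pixels), "distortion" ([k1, k2, p1, p2, k3] as OpenCV has them; the pictures are not rectified), "position" and "rotation" of the camera in the world; the wrist camera has in their place "hand_eye" (4x4, takes a point from camera to tool coordinates, whose origin is the TCP and whose axes are the flange's). Camera axes: x right, y up, looking along -z (the intrinsics and any distortion apply to the point x, -y, -z); pixel columns grow to the right and rows downward; lengths in m; the calibration is good to about 2 mm. A picture is of the moment at which its call begins: read the wrist's pose just before it.
- finish_job(): hands the job in, once; it reports no verdict.
The state is a dict: "t": time; "joint_pos": joint angles; "qvel": joint speeds; "joint_torque": joint torques, N m; "position": TCP position; "ee_rot": TCP orientation; "force": force on the tool from outside, world axes, zero at the start; "moment": the same for the moment, N m; "opening": opening from 0.0 (shut) to 1.0 (fully open).
Only numpy, scipy, OpenCV 4.12 (cv2) and the standard library are available. Lean on these libraries where they do the work, as an engineer would, in place of code of your own. Each camera call takes 0.05 s, during which the arm holds its last target.

## Working session

There is one attempt and no reset: what is moved stays moved. The work goes in short steps, Python scripts to look and compute and a tool call to move; the robot and the scene stay as the last step left them, time stands still between calls to the robot, and variables do not carry over. Pictures are saved under pics/ and viewed, and the job is handed in when it is done.

Besides the shell and the picture viewer there is one more tool, called after "Call:" in YAML: its name, and indented under it one key for each argument. jog_arm: Moves the arm, as the interface text tells. Its arguments: {"type":"object","properties":{"deltas":{"type":"array"},"newtons":{"type":"number"}},"required":["deltas"]}

```bash
mkdir -p pics
cat > h.py <<'E'
import numpy as np, cv2
from cell import get_state, read_camera, finish_job, grasp_offset
from scipy.spatial.transform import Rotation as R
def cam(name):
    s=get_state(); c=read_camera(name)
    H,W=c['img'].shape[:2]
    f=H/2/np.tan(np.radians(c['fovy'])/2)
    c['K']=np.array([[f,0,c['cx']],[0,f,c['cy']],[0,0,1]]); c['D']=np.array(c['distortion'],float)
    if 'hand_eye' in c:
        T=np.eye(4); T[:3,:3]=R.from_quat(s['ee_rot']).as_matrix(); T[:3,3]=s['position']
        M=T@np.array(c['hand_eye']); c['Rw']=M[:3,:3]; c['tw']=M[:3,3]
    else:
        r=np.array(c['rotation'],float)
        c['Rw']=r if r.shape==(3,3) else R.from_quat(r).as_matrix(); c['tw']=np.array(c['position'],float)
    return c
def rays(c,uv):
    p=cv2.undistortPoints(np.array(uv,float).reshape(-1,1,2),c['K'],c['D'])[:,0]
    d=np.c_[p[:,0],-p[:,1],-np.ones(len(p))]
    return d@c['Rw'].T
def onplane(c,uv,z):
    d=rays(c,uv); return c['tw']+d*((z-c['tw'][2])/d[:,2])[:,None]
def depthpts(c,uv):
    uv=np.array(uv).reshape(-1,2); z=np.array([c['z_map'][int(v),int(u)] for u,v in uv])
    return c['tw']+rays(c,uv)*z[:,None]
def cloud(c):
    H,W=c['z_map'].shape; v,u=np.mgrid[:H,:W]
    P=c['tw']+rays(c,np.c_[u.ravel(),v.ravel()])*c['z_map'].ravel()[:,None]
    P=P.reshape(H,W,3); P[c['z_map']==0]=np.nan; return P
def save(c,n,crop=None,s=1):
    im=c['img'][:,:,::-1]
    if crop: x0,y0,x1,y1=crop; im=im[y0:y1,x0:x1]
    im=cv2.resize(im,None,fx=s,fy=s,interpolation=cv2.INTER_CUBIC); cv2.imwrite('pics/'+n,im)
E
python3 - <<'E'
from h import *
import pickle
print(get_state(),grasp_offset if not callable(grasp_offset) else grasp_offset())
for n in('scene','top','wrist'):
    c=cam(n); save(c,n+'0.png'); pickle.dump(c,open(n+'0.pkl','wb')); print(n,c['tw'],c['Rw'].round(3).tolist(),c['fovy'],c['D'],c['cx'],c['cy'])
E
```

```text
{'t': 0.0, 'joint_pos': array([-7.70313356e-01,  4.08404655e-02,  8.38026865e-02, -4.68794996e-04,
       -1.61551469e+00, -3.33675711e-01]), 'qvel': array([-0.00042047, -0.00143116, -0.00035886,  0.0014199 ,  0.0002164 ,
       -0.00026503]), 'joint_torque': array([-4.49200434e-04, -3.68202567e+01,  3.47407329e+01,  6.93187192e+00,
       -5.29804471e-03,  4.34296226e-07]), 'position': array([ 0.26990807, -0.53543604,  0.20385721]), 'ee_rot': array([-2.31300096e-01,  9.72882028e-01,  8.66419313e-04, -2.74155531e-04]), 'force': array([ 0.56180594,  0.73734901, -0.9171149 ]), 'moment': array([-0.00767632, -0.02562635, -0.0142973 ]), 'opening': 1.0010145263867711} 0.0187
scene [ 0.96052476 -0.52749952  0.57354027] [[0.762, -0.36, 0.538], [0.647, 0.425, -0.633], [-0.0, 0.831, 0.557]] 57.56420403269834 [-0.0297713  0.         0.         0.         0.       ] 320.25343678571744 200.60145528294592
top [ 0.36220895 -0.01135397  0.88505884] [[0.083, 0.973, -0.216], [-0.997, 0.081, -0.018], [0.0, 0.216, 0.976]] 55.980088127769775 [-0.02459981  0.          0.          0.          0.        ] 314.46459500170135 194.94935238961668
wrist [ 0.20331686 -0.56934607  0.372593  ] [[-0.45, -0.854, -0.26], [0.893, -0.43, -0.133], [0.002, -0.292, 0.956]] 70.98780420041444 [0.00086239 0.         0.         0.         0.        ] 322.7249474052945 202.65989076652647
```

View pics/scene0.png

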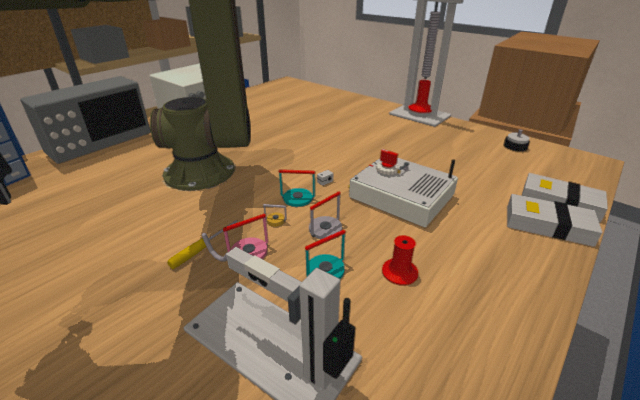

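View pics/top0.png

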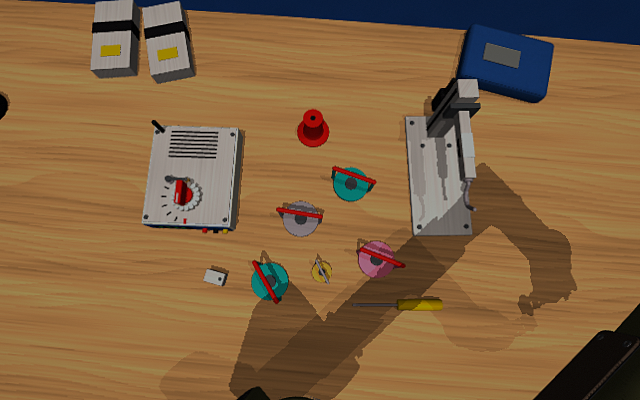

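View pics/wrist0.png

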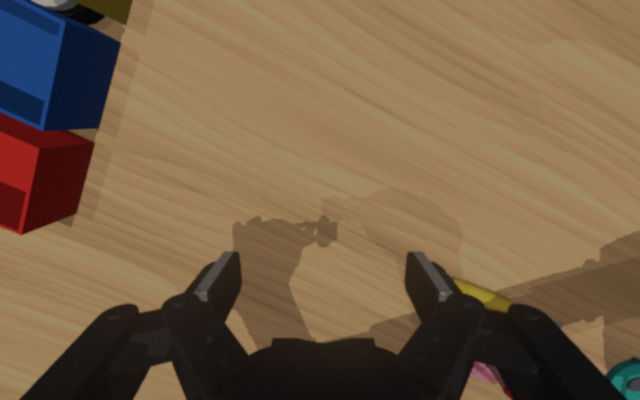

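Scene and top show the candidates. In the top view they are steel (301,218), turquoise (350,182) and (270,282), pink (378,258) and small brass (321,270). The grey steel disc with the red bar at (301,218) fits the description. I'll confirm it in a crop and measure.

Run:
```python
from h import *
import pickle
t=pickle.load(open('top0.pkl','rb')); s=pickle.load(open('scene0.pkl','rb'))
a=cv2.resize(t['img'][190:250,265:345],None,fx=5,fy=5,interpolation=cv2.INTER_CUBIC)
b=cv2.resize(s['img'][180:250,290:370],None,fx=5,fy=5,interpolation=cv2.INTER_CUBIC)
h=min(len(a),len(b)); cv2.imwrite('pics/cropw.png',np.hstack([a[:h],b[:h]])[:,:,::-1])
a=cv2.resize(t['img'][75:245,400:490],None,fx=3.4,fy=3.4,interpolation=cv2.INTER_CUBIC)
b=cv2.resize(t['img'][115:240,140:250],None,fx=4,fy=4,interpolation=cv2.INTER_CUBIC)
h=min(len(a),len(b)); cv2.imwrite('pics/cropsa.png',np.hstack([a[:h],b[:h]])[:,:,::-1])
for nm,c,box in(('top',t,(270,200,330,230)),('scene',s,(308,190,345,215))):
    x0,y0,x1,y1=box; hsv=cv2.cvtColor(c['img'],cv2.COLOR_RGB2HSV)
    m=((hsv[:,:,0]<8)|(hsv[:,:,0]>172))&(hsv[:,:,1]>150)&(hsv[:,:,2]>60)
    mm=np.zeros_like(m); mm[y0:y1,x0:x1]=m[y0:y1,x0:x1]
    v,u=np.nonzero(mm); r=cv2.minAreaRect(np.c_[u,v].astype(np.float32)); print(nm,len(u),r)
    P=cloud(c)[mm]; P=P[np.isfinite(P[:,0])]; print(np.median(P,0),P.min(0),P.max(0))
    # endpoints on plane z=.088-.. 
    bx=cv2.boxPoints(r); e=sorted([(np.linalg.norm(bx[i]-bx[(i+1)%4]),(bx[i]+bx[(i+1)%4])/2) for i in range(4)],key=lambda q:q[0])[:2]
    E=onplane(c,[q[1] for q in e],0.088); print(E,np.linalg.norm(E[0]-E[1]),E.mean(0))
```

```text
top 194 ((298.97296142578125, 212.6621551513672), (46.85371780395508, 4.603171348571777), 9.462321281433105)
[0.49655426 0.03262826 0.09165131] [ 0.48906854 -0.01703218 -0.00130228] [0.51362597 0.09330865 0.09599654]
[[ 0.50093161  0.08332611  0.088     ]
 [ 0.49247603 -0.01712625  0.088     ]] 0.1008076081093424 [0.49670382 0.03309993 0.088     ]
scene 117 ((324.5381774902344, 200.07005310058594), (3.830817461013794, 33.12060546875), 61.38954162597656)
[0.50132249 0.02797608 0.09166067] [ 0.40408497 -0.01560012 -0.00088514] [0.50799432 0.12151294 0.09432339]
[[ 0.50256563  0.08327963  0.088     ]
 [ 0.49318827 -0.01463219  0.088     ]] 0.09835984087744341 [0.49787695 0.03432372 0.088     ]
```

View pics/cropw.png

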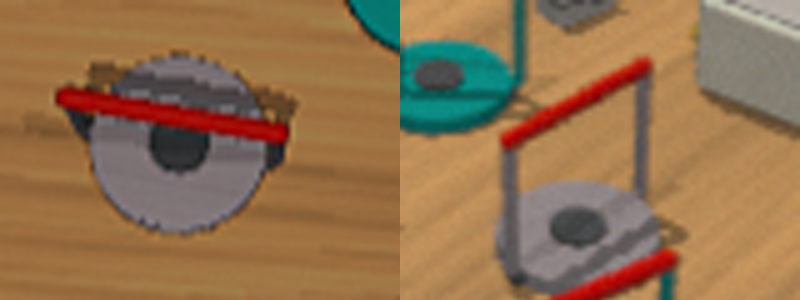

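View pics/cropsa.png

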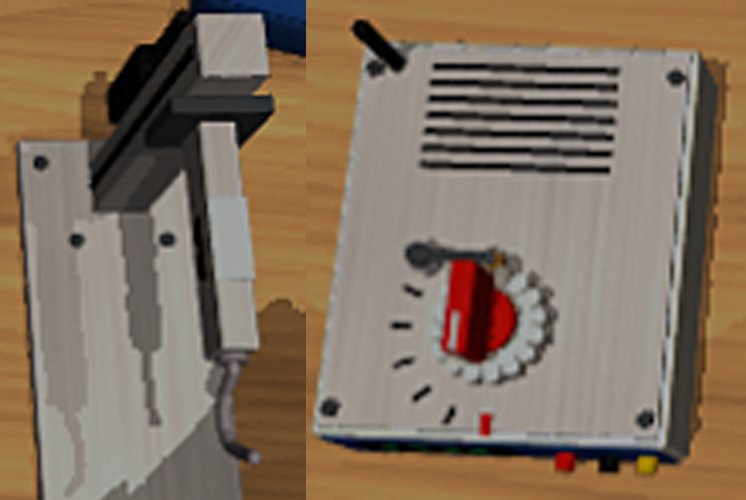

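The crop confirms the grey steel disc with a red bar. Its bar middle is about (0.497, 0.033, 0.088), and both views agree within 2 mm. Next I'll measure the stand, hook and amplifier.

Run:
```python
from h import *
import pickle
t=pickle.load(open('top0.pkl','rb')); s=pickle.load(open('scene0.pkl','rb'))
for nm,c in(('top',t),('scene',s)):
    P=cloud(c); Z=P[...,2]
    # beam cell top
    m=(Z>.185)&(Z<.205)&(P[...,1]<-.15)&(P[...,1]>-.5)&(P[...,0]<.75)&(P[...,0]>.4)
    n,l,st,ce=cv2.connectedComponentsWithStats(m.astype(np.uint8))
    k=1+np.argmax(st[1:,4]); v,u=np.nonzero(l==k); Q=P[l==k]
    print(nm,'beam',st[k],np.median(Q[:,2])); r=cv2.minAreaRect((Q[:,:2]*1000).astype(np.float32)); print(r,cv2.boxPoints(r).round(1).tolist())
    # via pixels plane .195
    W=onplane(c,np.c_[u,v],.195); r=cv2.minAreaRect((W[:,:2]*1000).astype(np.float32)); print('plane',r,cv2.boxPoints(r).round(1).tolist())
    # hook pts
    # amp top
    m=(Z>.060)&(Z<.074)&(P[...,1]>.1)&(P[...,1]<.6)&(P[...,0]>.35)
    n,l,st,ce=cv2.connectedComponentsWithStats(m.astype(np.uint8))
    k=1+np.argmax(st[1:,4]); v,u=np.nonzero(l==k); 
    W=onplane(c,np.c_[u,v],.067); r=cv2.minAreaRect((W[:,:2]*1000).astype(np.float32)); print('amp',st[k],np.median(P[l==k][:,2]),r,cv2.boxPoints(r).round(1).tolist())
    hsv=cv2.cvtColor(c['img'],cv2.COLOR_RGB2HSV)
    m=((hsv[:,:,0]<8)|(hsv[:,:,0]>172))&(hsv[:,:,1]>150)&(Z>.12)&(Z<.14)&(P[...,1]>.1)&(P[...,0]<.7)
    v,u=np.nonzero(m); W=onplane(c,np.c_[u,v],.129); r=cv2.minAreaRect((W[:,:2]*1000).astype(np.float32)); print('knob',len(u),np.median(P[m],0),r,cv2.boxPoints(r).round(1).tolist())
# hook depth
P=cloud(t)
for y in range(175,214,3):
    for x in range(460,484):
        p=P[y,x]
        if .14<p[2]<.23: print((x,y),p.round(3),end=' ')
    print()
save(t,'hook.png',(445,165,490,220),10)
save(s,'hooks.png',(195,220,265,280),10)
```

```text
top beam [ 447   90   34   93 1188] 0.19509122195934386
((658.4343872070312, -275.750732421875), (61.32704162597656, 180.69424438476562), 86.9851303100586) [[566.5999755859375, -301.6000061035156], [747.0, -311.1000061035156], [750.2999877929688, -249.89999389648438], [569.7999877929688, -240.39999389648438]]
plane ((658.759033203125, -275.1163024902344), (65.36090087890625, 186.27005004882812), 85.3701400756836) [[563.2999877929688, -300.20001220703125], [749.0, -315.20001220703125], [754.2000122070312, -250.10000610351562], [568.5999755859375, -235.0]]
amp [ 142  125   97  103 7658] 0.06607620525046126 ((567.1983642578125, 285.63916015625), (232.92758178710938, 197.95367431640625), 2.583585500717163) [[446.3999938964844, 379.29998779296875], [455.29998779296875, 181.5], [688.0, 192.0], [679.0999755859375, 389.79998779296875]]
knob 132 [0.51765396 0.28333361 0.12759182] ((513.4015502929688, 283.6087341308594), (48.82245635986328, 14.504766464233398), 3.141174793243408) [[488.6000061035156, 289.5], [489.3999938964844, 275.0], [538.2000122070312, 277.70001220703125], [537.400024414062
[... 3564 characters left out ...]
38 -0.298  0.163] 
(464, 202) [ 0.532 -0.292  0.164] (465, 202) [ 0.532 -0.294  0.164] (466, 202) [ 0.532 -0.295  0.165] (467, 202) [ 0.531 -0.296  0.167] (468, 202) [ 0.533 -0.301  0.162] 
(465, 205) [ 0.526 -0.294  0.165] (466, 205) [ 0.524 -0.293  0.172] (467, 205) [ 0.524 -0.293  0.175] (468, 205) [ 0.524 -0.296  0.175] (469, 205) [ 0.523 -0.296  0.178] (470, 205) [ 0.523 -0.298  0.179] 
(468, 208) [ 0.517 -0.294  0.178] (469, 208) [ 0.516 -0.294  0.184] (470, 208) [ 0.516 -0.294  0.187] (471, 208) [ 0.515 -0.295  0.19 ] (472, 208) [ 0.514 -0.294  0.197] (473, 208) [ 0.514 -0.296  0.198] (474, 208) [ 0.513 -0.296  0.201] (475, 208) [ 0.514 -0.299  0.199] (476, 208) [ 0.514 -0.302  0.197]
```

View pics/hook.png

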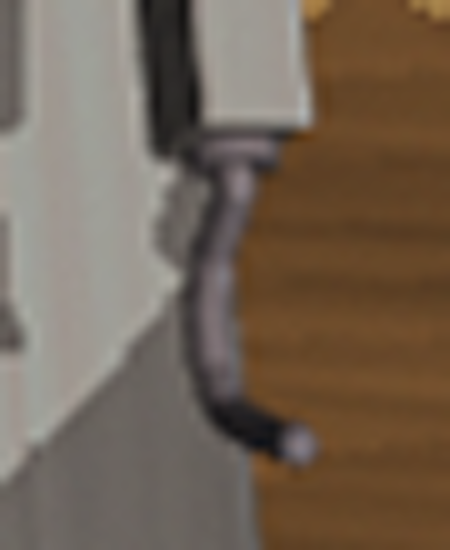

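View pics/hooks.png

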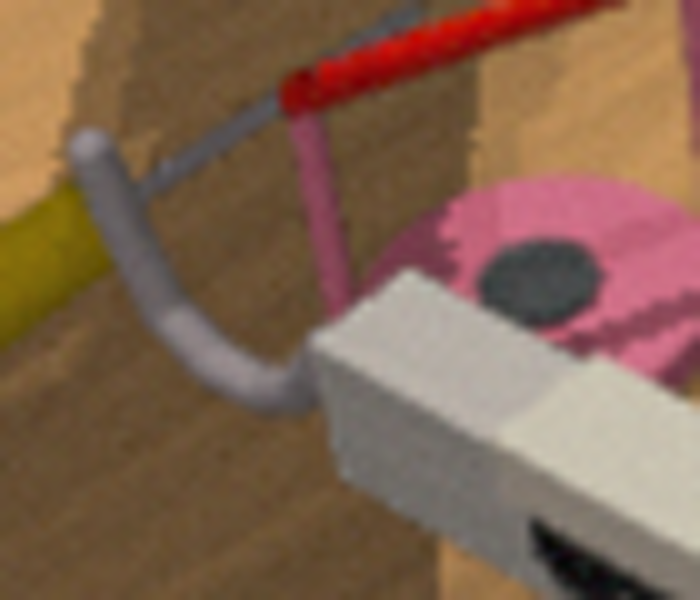

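Run:
```python
from h import *
import pickle
t=pickle.load(open('top0.pkl','rb')); s=pickle.load(open('scene0.pkl','rb'))
for c in (t,s):
    P=cloud(c); m=(P[...,2]>.19)&(P[...,2]<.2)&(P[...,1]<-.27)&(P[...,1]>-.32)&(P[...,0]<.70)&(P[...,0]>.5715)
    Q=P[m]; r=cv2.minAreaRect((Q[:,:2]*1000).astype(np.float32)); print(m.sum(),r)
    cs=[]
    for x in np.arange(.578,.69,.01):
        q=Q[abs(Q[:,0]-x)<.006]; 
        if len(q)>5: cs.append((x,(np.percentile(q[:,1],3)+np.percentile(q[:,1],97))/2,np.ptp(q[:,1]),q[:,0].min()))
    cs=np.array(cs); print(cs.round(4).tolist()); f=np.polyfit(cs[:,0],cs[:,1],1); print('yaw',np.degrees(np.arctan(f[0])),'y at .54',np.polyval(f,.54))
M=R.from_quat(get_state()['ee_rot']).as_matrix(); print('tool x',M[:,0],'tool y',M[:,1], 'y ang',np.degrees(np.arctan2(M[1,1],M[0,1])))
# disc centre of weight
for c,box in((t,(270,195,335,245)),):
    P=cloud(c); hsv=cv2.cvtColor(c['img'],cv2.COLOR_RGB2HSV)
    m=(P[...,2]>.006)&(P[...,2]<.017)&(hsv[...,1]<60); q=np.zeros_like(m); x0,y0,x1,y1=box; q[y0:y1,x0:x1]=m[y0:y1,x0:x1]
    v,u=np.nonzero(q); W=onplane(c,np.c_[u,v],.0115); print('disc',len(u),cv2.minEnclosingCircle((W[:,:2]*1000).astype(np.float32)))
```

```text
765 ((636.168212890625, -286.3971252441406), (126.87700653076172, 24.405696868896484), 6.120779037475586)
[[0.578, -0.2908, 0.022, 0.5723], [0.588, -0.2909, 0.023, 0.5822], [0.598, -0.2892, 0.0214, 0.592], [0.608, -0.2884, 0.0231, 0.6021], [0.618, -0.2878, 0.024, 0.6122], [0.628, -0.2869, 0.0239, 0.622], [0.638, -0.2859, 0.024, 0.6321], [0.648, -0.2849, 0.0235, 0.6421], [0.658, -0.2838, 0.0241, 0.652], [0.668, -0.2825, 0.0229, 0.6622], [0.678, -0.2823, 0.022, 0.672], [0.688, -0.2804, 0.0224, 0.682]]
yaw 5.442811142031162 y at .54 -0.29501449923582007
1017 ((638.5811157226562, -286.56585693359375), (124.26050567626953, 24.491748809814453), 4.919829368591309)
[[0.578, -0.2929, 0.0225, 0.5772], [0.588, -0.2925, 0.0229, 0.5821], [0.598, -0.2913, 0.023, 0.5921], [0.608, -0.2902, 0.0245, 0.6022], [0.618, -0.2887, 0.0238, 0.6121], [0.628, -0.2881, 0.0243, 0.6221], [0.638, -0.2873, 0.0237, 0.6322], [0.648, -0.286, 0.0242, 0.6422], [0.658, -0.2851, 0.0241, 0.652], [0.668, -0.2846, 0.0236, 0.662], [0.678, -0.2833, 0.0235, 0.672], [0.688, -0.2822, 0.0231, 0.6821]]
yaw 5.597867757868563 y at .54 -0.2967844455156489
tool x [-8.92994532e-01 -4.50067498e-01  1.16256096e-04] tool y [-0.45006693  0.89299377  0.0013734 ] y ang 116.74800567401728
disc 781 ((494.80438232421875, 33.53672409057617), 45.17719268798828)
```

Call:
jog_arm:
  deltas:
    - [[1.6, 4.2, 0.4], [0, 0, 7.3], 100]
    - [[1.6, 4.2, 0.4], [0, 0, 7.3], 100]
    - [[1.6, 4.2, 0], [0, 0, 7.3], 100]
    - [[1.6, 4.2, 0], [0, 0, 7.3], 100]
    - [[1.6, 4.2, 0], [0, 0, 7.3], 100]
    - [[1.6, 4.2, 0], [0, 0, 7.3], 100]
    - [[1.6, 4.2, 0], [0, 0, 7.3], 100]
    - [[1.6, 4.2, 0], [0, 0, 7.15], 100]
  newtons: 60

```text
t: 1.15
position: [0.3982, -0.1983, 0.2128]
ee_rot: [-0.677, 0.736, 0.0, 0.0]
force: [0.4, -0.3, 0.2]
opening: 0.607
```

Call:
jog_arm:
  deltas:
    - [[1.6, 4.2, 0], [0, 0, 0], 100]
    - [[1.6, 4.2, 0], [0, 0, 0], 100]
    - [[1.6, 4.2, 0], [0, 0, 0], 100]
    - [[1.6, 4.2, 0], [0, 0, 0], 100]
    - [[1.6, 4.2, 0], [0, 0, 0], 100]
    - [[1.5, 4.2, 0], [0, 0, 0], 100]
    - [[0, 0, 0], [0, 0, 0], 100]
    - [[0, 0, 0], [0, 0, 0], 100]

```text
t: 2.15
position: [0.4928, 0.0521, 0.2127]
ee_rot: [-0.676, 0.737, 0.0, -0.0]
force: [0.1, 0.7, -0.2]
opening: 0.607
```

```bash
cat >> h.py <<'E'
def yaw():
    M=R.from_quat(get_state()['ee_rot']).as_matrix(); return np.degrees(np.arctan2(M[1,1],M[0,1]))%360
def redmask(c):
    hsv=cv2.cvtColor(c['img'],cv2.COLOR_RGB2HSV)
    return ((hsv[:,:,0]<8)|(hsv[:,:,0]>172))&(hsv[:,:,1]>150)&(hsv[:,:,2]>40)
E
python3 - <<'E'
from h import *
print('yaw',yaw(),get_state()['position'])
c=cam('wrist'); save(c,'w1.png')
m=redmask(c); P=cloud(c)
n,l,st,ce=cv2.connectedComponentsWithStats(m.astype(np.uint8))
for k in range(1,n):
    if st[k,4]>200:
        v,u=np.nonzero(l==k); W=onplane(c,np.c_[u,v],.088); r=cv2.minAreaRect((W[:,:2]*1000).astype(np.float32)); print(st[k],np.nanmedian(P[l==k],0),r)
E
```

```text
yaw 175.01983241895695 [0.4928457  0.05210136 0.21265396]
[371   0  13  24 210] [ 0.43098948 -0.10856012  0.09173508] ((430.3142395019531, -109.0850830078125), (19.533374786376953, 8.132993698120117), 72.14216613769531)
[ 200    6   16  115 1127] [ 0.58967238 -0.08176209  0.09169105] ((591.9692993164062, -77.77548217773438), (100.2940444946289, 9.850882530212402), 74.50508117675781)
[312 125   9  94 732] [0.49770382 0.03013998 0.09192935] ((498.18304443359375, 34.644432067871094), (99.71844482421875, 8.447245597839355), 84.86502838134766)
[  90  139   94   62 4017] [0.70570421 0.02016465 0.04382713] ((688.0084838867188, 14.207542419433594), (103.18278503417969, 60.876216888427734), 0.4530770778656006)
[418 183  78  59 710] [0.3488297  0.08930892 0.09178364] ((348.5421142578125, 91.40485382080078), (99.5639419555664, 9.644712448120117), 36.380706787109375)
```

View pics/w1.png

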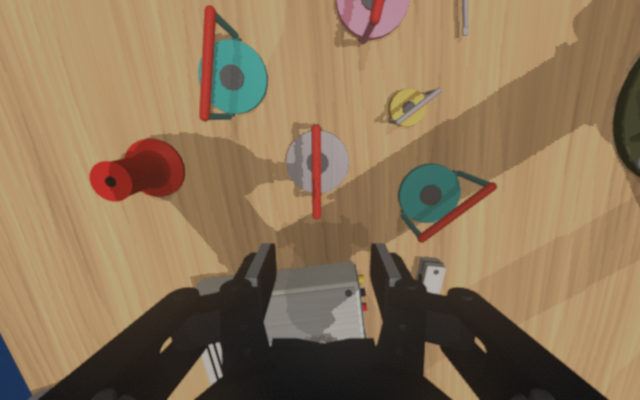

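The wrist view shows the steel weight's bar upright at (316,172), with the fingers either side of its line. It gives the bar middle as (0.498, 0.0346) with yaw -5.1°, which agrees with the other views. I'm going down 26 mm off-centre so the middle stays free for the hook.

Call:
jog_arm:
  deltas:
    - [[0.7, 0.8, -2.5], [0, 0, 0], 110]
    - [[0, 0, -3], [0, 0, 0], 110]
    - [[0, 0, -3], [0, 0, 0], 110]
    - [[0, 0, -2.5], [0, 0, 0], 110]
    - [[0, 0, -2], [0, 0, 0], 110]
    - [[0, 0, -1.3], [0, 0, 0], 110]
    - [[0, 0, 0], [0, 0, 0], 110]
    - [[0, 0, 0], [0, 0, 0], 110]

```text
t: 3.2
position: [0.5006, 0.0601, 0.071]
ee_rot: [-0.675, 0.737, -0.0, 0.001]
force: [0.9, -0.0, 0.7]
opening: 0.57
```

Run:
```python
from h import *
s=get_state();print('yaw',yaw(),s['position'],s['force'],s['opening'])
c=cam('wrist'); save(c,'w2.png')
```

```text
yaw 174.97858920406298 [0.50057519 0.06009934 0.07097412] [ 0.91768476 -0.02288395  0.71042977] 0.56961036797328
```

View pics/w2.png

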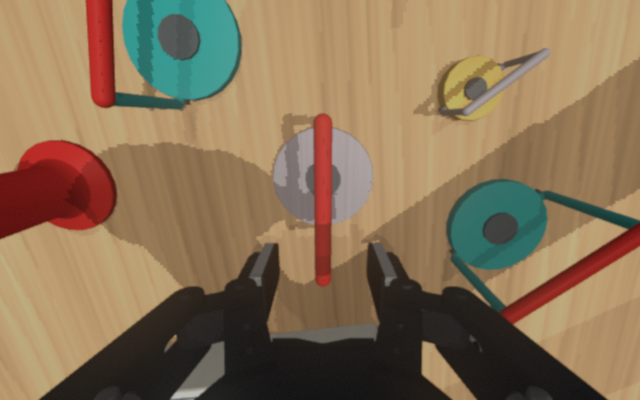

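The bar lies centred between the pads at (322,240), with its near end at (322,282). Closing.

Call:
jog_arm:
  deltas:
    - [[0, 0, 0], [0, 0, 0], 255]
    - [[0, 0, 0], [0, 0, 0], 255]
    - [[0, 0, 0], [0, 0, 0], 255]
    - [[0, 0, 0], [0, 0, 0], 255]
    - [[0, 0, 0], [0, 0, 0], 255]
    - [[0, 0, 0], [0, 0, 0], 255]
  newtons: 90

```text
t: 4.0
position: [0.5, 0.0602, 0.0699]
ee_rot: [-0.676, 0.737, 0.0, -0.0]
force: [0.0, 0.3, 0.5]
opening: -0.001
```

Call:
jog_arm:
  deltas:
    - [[0, 0, 0.3], [0, 0, 0], 255]
    - [[0, 0, 0.6], [0, 0, 0], 255]
    - [[0, 0, 1], [0, 0, 0], 255]
    - [[0, 0, 1], [0, 0, 0], 255]
    - [[0, 0, 0.5], [0, 0, 0], 255]
    - [[0, 0, 0], [0, 0, 0], 255]
    - [[0, 0, 0], [0, 0, 0], 255]

```text
t: 4.88
position: [0.4998, 0.0602, 0.1035]
ee_rot: [-0.676, 0.737, 0.0, -0.0]
force: [0.2, 0.0, -0.6]
opening: 0.001
```

Run:
```python
from h import *
s=get_state();print('yaw',yaw(),s['position'],s['force'],s['moment'],s['opening'])
c=cam('wrist'); save(c,'w3.png'); c=cam('scene'); save(c,'s3.png',(230,120,470,300),3.3)
```

```text
yaw 174.99522923966398 [0.49981173 0.06021699 0.10349156] [ 0.24993676  0.03545095 -0.59352289] [0.01086386 0.04564533 0.03544614] 0.0012160714289243424
```

View pics/w3.png

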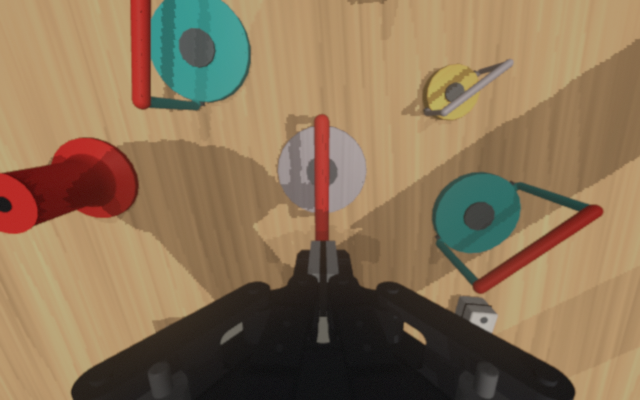

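View pics/s3.png

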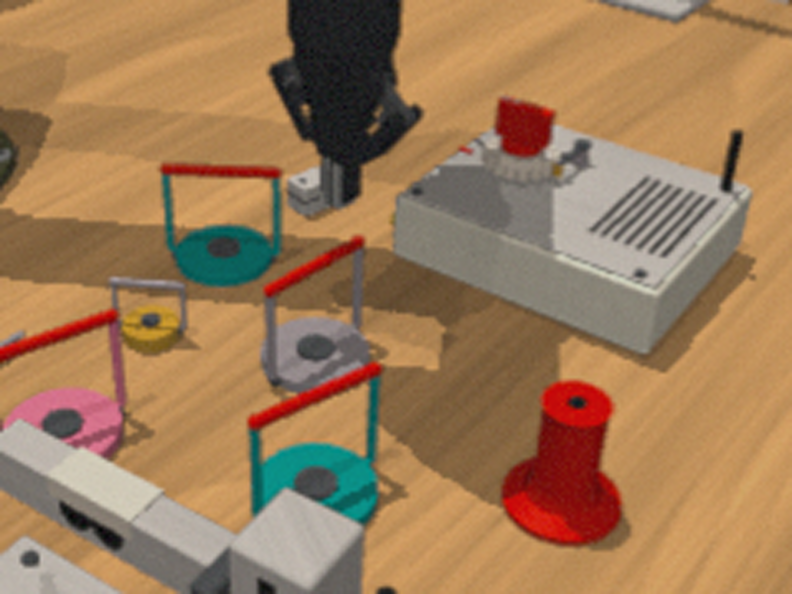

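The grip missed. The opening went to 0 and the weight still stands. I'll check where the fingertips really are against the cameras.

Run:
```python
from h import *
s=get_state(); p=s['position']
c=cam('scene'); 
def proj(c,X):
    q=(np.atleast_2d(X)-c['tw'])@c['Rw']; q=q*[1,-1,-1]
    return cv2.projectPoints(q.astype(float),np.zeros(3),np.zeros(3),c['K'],c['D'])[0][:,0]
uv=proj(c,[p,p+[0,0,.0187],[.498,.0346,.088]]); print(uv)
w=cam('wrist'); print('wrist',proj(w,[p,p+[0,0,.0187],[.498,.0346,.088],[.5005,.0604,.088]]), w['hand_eye'])
t=cam('top'); print('top',proj(t,[p,[.498,.0346,.088]]))
im=c['img'].copy()
for q in uv: cv2.circle(im,tuple(int(round(x)) for x in q),1,(0,255,0),-1)
cv2.imwrite('pics/chk.png',cv2.resize(im[120:240,280:400],None,fx=5,fy=5)[:,:,::-1])
P=cloud(c); dark=(c['img'].max(2)<50)
m=dark.copy(); m[:, :]=False; m[150:190,310:360]=dark[150:190,310:360]
Q=P[m&np.isfinite(P[...,0])]; 
for z in np.arange(.05,.2,.01):
    q=Q[abs(Q[:,2]-z)<.005]
    if len(q)>3: print(z.round(2),len(q),np.median(q,0),q.min(0),q.max(0))
save(t,'t4.png',(200,120,420,300),3.5)
```

```text
[[332.48123685 190.29479511]
 [332.62308782 183.68095696]
 [325.12470596 199.78153123]]
wrist [[322.46513448 236.30144829]
 [322.46135774 249.22449847]
 [321.83951791 192.32913134]
 [321.52748375 227.8423519 ]] [[ 1.40182391e-04  9.56182410e-01  2.92771547e-01  7.46425411e-02]
 [ 9.99999987e-01 -1.09237813e-04 -1.22044353e-04  1.74355765e-04]
 [-8.47149396e-05  2.92771560e-01 -9.56182413e-01 -1.68600311e-01]
 [ 0.00000000e+00  0.00000000e+00  0.00000000e+00  1.00000000e+00]]
top [[286.00787125 208.91398737]
 [298.27770991 212.00454328]]
0.14 9 [0.5118367  0.05341791 0.14208336] [0.50926038 0.05267378 0.13915848] [0.51416366 0.06096206 0.14479249]
0.15 14 [0.51311037 0.05419055 0.15024482] [0.50829906 0.05109661 0.14538869] [0.51505695 0.05861221 0.15459657]
0.16 18 [0.51251959 0.05409329 0.1591077 ] [0.5078314  0.05103373 0.15588277] [0.51441031 0.06320513 0.16433459]
0.17 23 [0.5075119 0.0496159 0.1716198] [0.49272954 0.046313   0.16522045] [0.51521256 0.05712235 0.17477641]
0.18 86 [0.50639346 0.04939324 0.18099686] [0.46684086 0.04396329 0.17520025] [0.53431589 0.06807329 0.18493409]
0.19 85 [0.51029254 0.04842092 0.18951669] [0.46164019 0.04335207 0.18515771] [0.54381201 0.06858853 0.19497014]
0.2 109 [0.51289584 0.0454432  0.19984043] [0.4553956  0.04031425 0.19502526] [0.55065847 0.07371432 0.20478022]
```

View pics/chk.png

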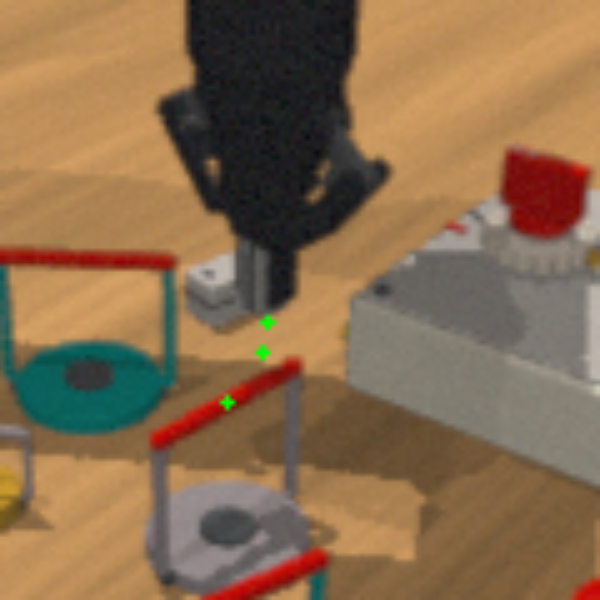

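View pics/t4.png

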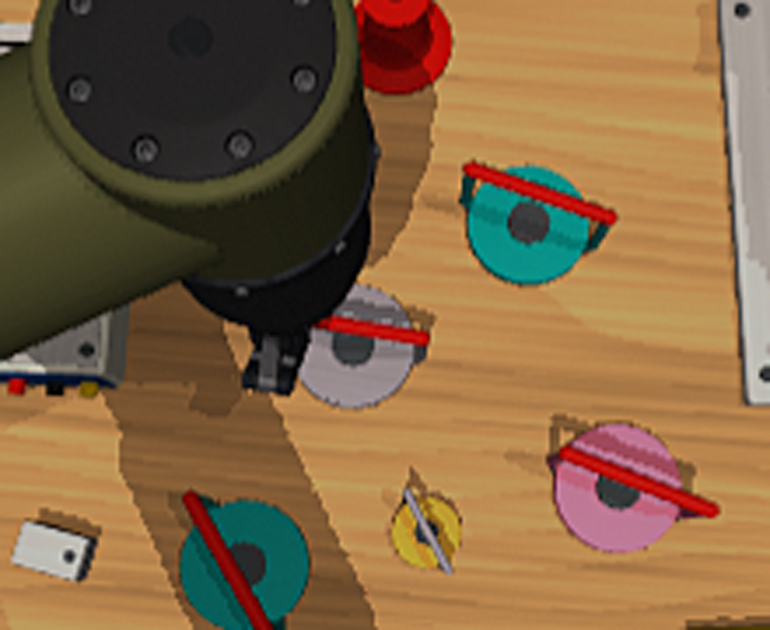

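Run:
```python
from h import *
p=get_state()['position']; print(p)
for n in('scene','wrist'):
    c=cam(n); P=cloud(c); d=P-p
    m=(np.abs(d[...,0])<.035)&(np.abs(d[...,1])<.03)&(d[...,2]>-.005)&(d[...,2]<.09)
    Q=d[m]*1000; print(n,len(Q))
    for z in range(0,90,5):
        q=Q[(Q[:,2]>=z)&(Q[:,2]<z+5)]
        if len(q): print(z,len(q),q.min(0).round(),q.max(0).round(),np.median(q,0).round())
```

```text
[0.49993211 0.06018067 0.1036448 ]
scene 344
25 5 [ -4. -11.  27.] [ 8.  4. 29.] [ 6. -6. 28.]
30 15 [ -6. -12.  30.] [13.  3. 35.] [  5. -10.  33.]
35 19 [-12. -13.  35.] [14.  7. 40.] [ 7. -9. 37.]
40 26 [-14. -12.  40.] [16.  3. 45.] [ 8. -8. 42.]
45 23 [-13. -12.  45.] [15.  6. 50.] [ 7. -8. 48.]
50 24 [-14. -12.  50.] [14.  6. 55.] [ 8. -8. 52.]
55 24 [-15. -12.  56.] [15.  5. 60.] [ 6. -9. 57.]
60 22 [ -9. -12.  60.] [14.  1. 65.] [  3. -10.  63.]
65 15 [-20. -13.  66.] [16. -6. 70.] [  2. -11.  69.]
70 34 [-29. -15.  70.] [31.  5. 75.] [  7. -11.  73.]
75 58 [-32. -16.  75.] [34.  8. 80.] [  8. -11.  78.]
80 43 [-35. -16.  80.] [34.  8. 85.] [  3. -11.  83.]
85 36 [-32. -16.  85.] [32. 16. 90.] [  7. -11.  87.]
wrist 9755
25 1 [ -4. -10.  30.] [ -4. -10.  30.] [ -4. -10.  30.]
30 136 [-13. -12.  30.] [12. -6. 35.] [ -1. -11.  33.]
35 222 [-14. -12.  35.] [13. -5. 40.] [ -1. -10.  38.]
40 246 [-14. -12.  40.] [13. -5. 45.] [-1. -8. 43.]
45 277 [-14. -12.  45.] [13. -5. 50.] [-1. -8. 47.]
50 301 [-14. -12.  50.] [13. -5. 55.] [-1. -9. 52.]
55 242 [-14. -12.  55.] [13. -6. 60.] [ -1. -11.  57.]
60 541 [-10. -13.  60.] [ 7. 11. 65.] [-0. -7. 63.]
65 320 [-22. -14.  65.] [26.  4. 70.] [ -3. -12.  68.]
70 1186 [-32. -16.  70.] [31. 12. 75.] [ -1. -11.  73.]
75 1680 [-35. -17.  75.] [35. 11. 80.] [  1. -11.  78.]
80 3165 [-35. -16.  80.] [35. 11. 85.] [ 2. -6. 83.]
85 1438 [-35. -18.  85.] [35. 12. 90.] [ 3. -9. 87.]
```

Scene and wrist depth both put the shut fingertips about 29 mm above the reported TCP. The tool-length datum is therefore off along z, while x and y are right. I'll use grasp point z = reported z + 47.5 mm from here on. That is the only cause of the miss, since nothing was touched. I'm reopening and going lower.

Call:
jog_arm:
  deltas:
    - [[0, 0, 0], [0, 0, 0], 110]
    - [[0, 0, 0], [0, 0, 0], 110]
    - [[0, 0, 0], [0, 0, 0], 110]
    - [[0, 0, -1.5], [0, 0, 0], 110]
    - [[0, 0, -2], [0, 0, 0], 110]
    - [[0, 0, -1.8], [0, 0, 0], 110]
    - [[0, 0, -1], [0, 0, 0], 110]
    - [[0, 0, 0], [0, 0, 0], 110]

```text
t: 6.22
position: [0.4996, 0.06, 0.0399]
ee_rot: [-0.676, 0.737, 0.0, -0.001]
force: [0.0, 0.8, 0.8]
opening: 0.571
```

Run:
```python
from h import *
s=get_state();print('yaw',yaw(),s['position'],s['force'],s['opening'])
c=cam('wrist'); save(c,'w5.png'); c=cam('scene'); save(c,'s5.png',(280,120,400,240),5)
```

```text
yaw 174.9941735791191 [0.49956318 0.05996769 0.03994872] [0.02622605 0.84018807 0.75326934] 0.5709595632040709
```

View pics/w5.png

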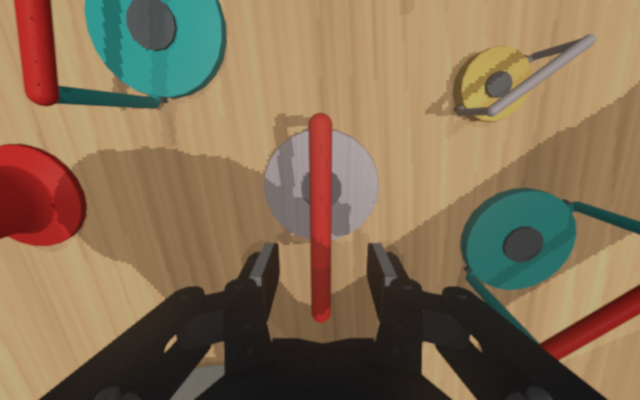

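View pics/s5.png

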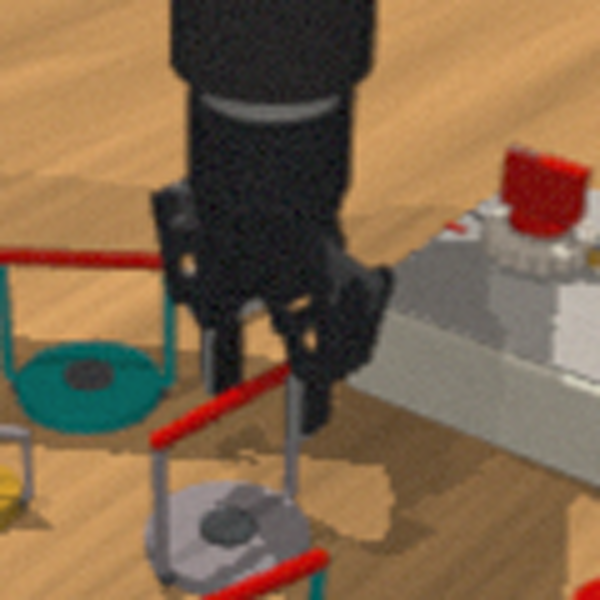

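The fingers now straddle the bar in both views. In the wrist view the bar runs (321,120) to (321,315). In the scene view the tips are below the bar. Closing.

Call:
jog_arm:
  deltas:
    - [[0, 0, 0], [0, 0, 0], 255]
    - [[0, 0, 0], [0, 0, 0], 255]
    - [[0, 0, 0], [0, 0, 0], 255]
    - [[0, 0, 0], [0, 0, 0], 255]
    - [[0, 0, 0], [0, 0, 0], 255]
  newtons: 90

```text
t: 6.95
position: [0.5006, 0.0604, 0.0415]
ee_rot: [-0.676, 0.737, -0.0, 0.001]
force: [2.1, 0.2, 3.1]
opening: 0.082
```

Call:
jog_arm:
  deltas:
    - [[0, 0, 0.3], [0, 0, 0], 255]
    - [[0, 0, 0.6], [0, 0, 0], 255]
    - [[0, 0, 1], [0, 0, 0], 255]
    - [[0, 0, 1], [0, 0, 0], 255]
    - [[0, 0, 0.6], [0, 0, 0], 255]
    - [[0, 0, 0], [0, 0, 0], 255]
    - [[0, 0, 0], [0, 0, 0], 255]

```text
t: 7.82
position: [0.4998, 0.0602, 0.0755]
ee_rot: [-0.676, 0.737, 0.0, -0.0]
force: [-0.4, 0.7, -4.9]
opening: 0.084
```

Run:
```python
from h import *
s=get_state();print('yaw',yaw(),s['position'],s['force'],s['moment'],s['opening'])
c=cam('wrist'); save(c,'w6.png'); c=cam('scene'); save(c,'s6.png',(280,120,400,240),5)
```

```text
yaw 174.9909487878414 [0.4997667  0.06022319 0.07547047] [-0.4435439   0.69492908 -4.90682893] [ 0.13388054  0.00485617 -0.01972168] 0.08373377582543388
```

View pics/w6.png

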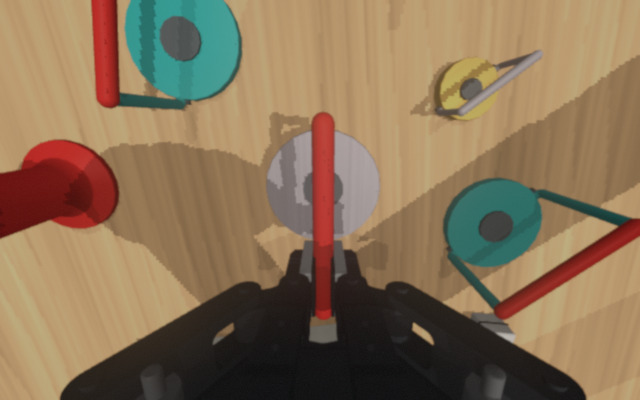

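View pics/s6.png

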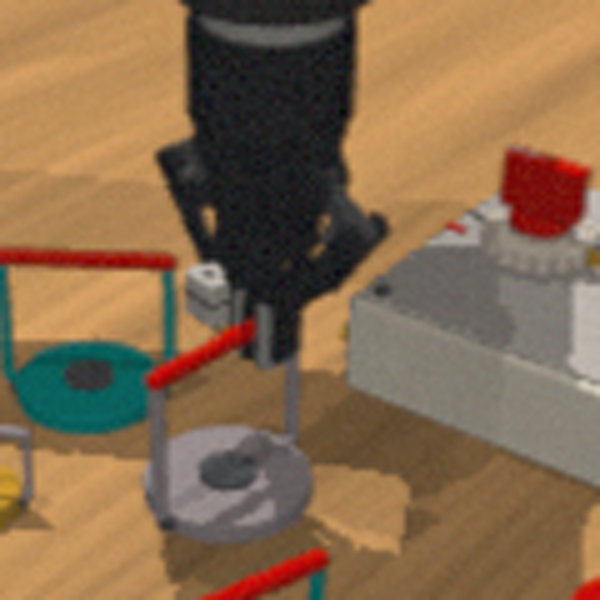

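The weight is held: opening 8.4 %, force -4.9 N, matching 0.5 kg, and it hangs level. I'm lifting and carrying it to a point 70 mm on the hook's -x side, turning +10.5°.

Call:
jog_arm:
  deltas:
    - [[0, 0, 1], [0, 0, 0], 255]
    - [[0, 0, 2], [0, 0, 0], 255]
    - [[0, 0, 2.3], [0, 0, 0], 255]
    - [[0, 0, 2], [0, 0, 0], 255]
    - [[0, -0.7, 1.5], [0, 0, 0.5], 255]
    - [[-0.2, -1.5, 0.5], [0, 0, 1], 255]
    - [[-0.3, -2.5, 0], [0, 0, 1], 255]
    - [[-0.3, -3, 0], [0, 0, 1], 255]

```text
t: 8.93
position: [0.4917, -0.0176, 0.169]
ee_rot: [-0.698, 0.716, 0.0, -0.0]
force: [1.0, -0.3, -5.1]
opening: 0.086
```

Call:
jog_arm:
  deltas:
    - [[-0.3, -3.5, 0], [0, 0, 1], 255]
    - [[-0.3, -3.5, 0], [0, 0, 1], 255]
    - [[-0.3, -3.5, 0], [0, 0, 1], 255]
    - [[-0.3, -3.5, 0], [0, 0, 1], 255]
    - [[-0.3, -3.5, 0], [0, 0, 1], 255]
    - [[-0.3, -3, 0], [0, 0, 1], 255]
    - [[-0.3, -2.5, 0], [0, 0, 0.5], 255]
    - [[-0.3, -1.5, 0], [0, 0, 0.5], 255]

```text
t: 9.93
position: [0.4672, -0.2632, 0.1687]
ee_rot: [0.74, -0.673, -0.001, 0.0]
force: [-0.3, 0.6, -4.6]
opening: 0.082
```

Call:
jog_arm:
  deltas:
    - [[0, -1, 0], [0, 0, 0], 255]
    - [[0, -0.5, 0], [0, 0, 0], 255]
    - [[0, 0, 0], [0, 0, 0], 255]

```text
t: 10.3
position: [0.468, -0.2767, 0.1688]
ee_rot: [0.74, -0.672, -0.0, 0.0]
force: [0.2, 0.3, -4.9]
opening: 0.082
```

Run:
```python
from h import *
s=get_state();print('yaw',yaw(),s['t'],s['position'],s['force'],s['moment'],s['opening'])
c=cam('wrist'); save(c,'w7.png'); P=cloud(c)
m=redmask(c)
for nm,c in (('wrist',c),('top',cam('top')),('scene',cam('scene'))):
    P=cloud(c); m=redmask(c)&(P[...,2]>.18)&(P[...,2]<.25)
    m&=(np.hypot(P[...,0]-.47,P[...,1]+.30)<.09)
    Q=P[m]
    if len(Q)<20: continue
    mu=Q.mean(0); U=np.linalg.svd(Q-mu)[2][0]; U*=np.sign(U[1])
    print(nm,len(Q),mu,U,'yaw',np.degrees(np.arctan2(U[1],U[0]))-90,'tilt',np.degrees(np.arcsin(U[2])),'ztop',np.percentile(Q[:,2],95),(Q@U).min()-mu@U,(Q@U).max()-mu@U)
    save(c,nm+'7.png')
```

```text
yaw 185.49051765868833 10.3 [ 0.46803921 -0.27674073  0.16876214] [ 0.20778481  0.28397125 -4.86440688] [ 0.16545602  0.00460041 -0.03785081] 0.0817767128863811
wrist 3877 [ 0.47091493 -0.30954752  0.21875677] [-0.09586735  0.99509236  0.02450819] yaw 5.5029009972517855 tilt 1.4043563169609479 ztop 0.2203246921057352 -0.04326756071710197 0.056926154376584825
top 83 [ 0.46566939 -0.26705236  0.21973961] [-0.19845851  0.98008154 -0.00737543] yaw 11.447146971507806 tilt -0.42258471785506846 ztop 0.22444753179327237 -0.020919858068641384 0.014251780585131879
scene 223 [ 0.47527452 -0.31843695  0.21756305] [-0.08706247  0.99614554  0.01068557] yaw 4.9949214724320115 tilt 0.6122498703869773 ztop 0.22054846887624868 -0.03413109823667865 0.06320230473006466
```

View pics/w7.png

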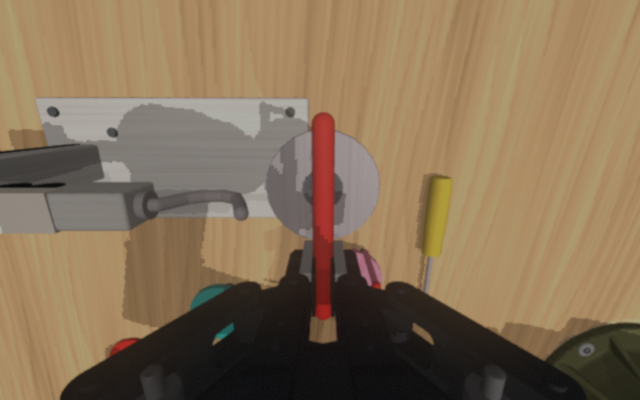

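View pics/scene7.png

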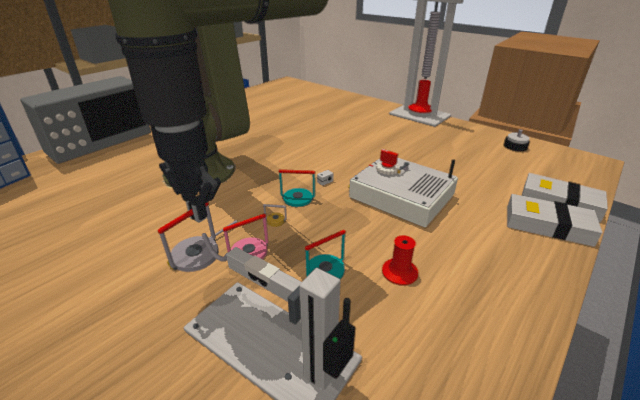

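The wrist view shows the bar at (323,115)-(323,315), and the hook with its tip at (241,213) and rod at (190,198), all in one picture. I'll measure the hook relative to the bar here.

Run:
```python
from h import *
c=cam('wrist'); P=cloud(c); hsv=cv2.cvtColor(c['img'],cv2.COLOR_RGB2HSV)
save(c,'hk8.png',(120,150,280,250),5)
m=np.zeros(P.shape[:2],bool); m[175:230,130:252]=True
m&=(P[...,2]>.155)&(P[...,2]<.205)
ux=np.array([.9954,.0958]); uy=np.array([-.0958,.9954]); s0=np.array([.540,-.2957])
Q=P[m]; a=(Q[:,:2]-s0)@ux; b=(Q[:,:2]-s0)@uy
for x in np.arange(-.034,.05,.004):
    k=abs(a-x)<.002
    if k.sum()>2: print(round(x,3),k.sum(),'z max',Q[k,2].max().round(4),'med',np.median(Q[k,2]).round(4),'b',np.percentile(b[k],[2,50,98]).round(4))
```

```text
-0.03 52 z max 0.1989 med 0.1964 b [-0.0026  0.0001  0.003 ]
-0.026 145 z max 0.1998 med 0.1972 b [-0.0034 -0.0016  0.0036]
-0.022 86 z max 0.1987 med 0.1892 b [-0.0035 -0.0027  0.0018]
-0.018 59 z max 0.1883 med 0.1772 b [-0.0035 -0.003   0.0003]
-0.014 36 z max 0.1775 med 0.17 b [-0.0035 -0.0026  0.0001]
-0.01 65 z max 0.1689 med 0.1667 b [-0.0034 -0.0009  0.0036]
-0.006 63 z max 0.1669 med 0.1645 b [-0.0035 -0.0006  0.0036]
-0.002 76 z max 0.1649 med 0.1632 b [-0.0034 -0.0009  0.0034]
0.002 69 z max 0.1648 med 0.1633 b [-0.0036 -0.0006  0.0033]
0.006 84 z max 0.1662 med 0.1633 b [-0.0036 -0.0005  0.0036]
0.01 97 z max 0.1678 med 0.1652 b [-0.0035 -0.0004  0.004 ]
0.014 105 z max 0.1725 med 0.1675 b [-0.0035 -0.0003  0.004 ]
0.018 148 z max 0.1772 med 0.1722 b [-0.0035 -0.0004  0.0039]
0.022 157 z max 0.1828 med 0.1777 b [-0.0034 -0.0006  0.0038]
0.026 128 z max 0.1844 med 0.1822 b [-0.0035 -0.0006  0.0038]
0.03 344 z max 0.1889 med 0.1829 b [-0.0076 -0.0009  0.0082]
0.034 295 z max 0.1936 med 0.187 b [-0.0085 -0.0019  0.0085]
0.038 353 z max 0.1936 med 0.185 b [-0.0106 -0.0058  0.0107]
0.042 29 z max 0.1812 med 0.1736 b [-0.0107 -0.0104 -0.0102]
0.046 18 z max 0.1736 med 0.1702 b [-0.0105 -0.0104 -0.0101]
```

View pics/hk8.png

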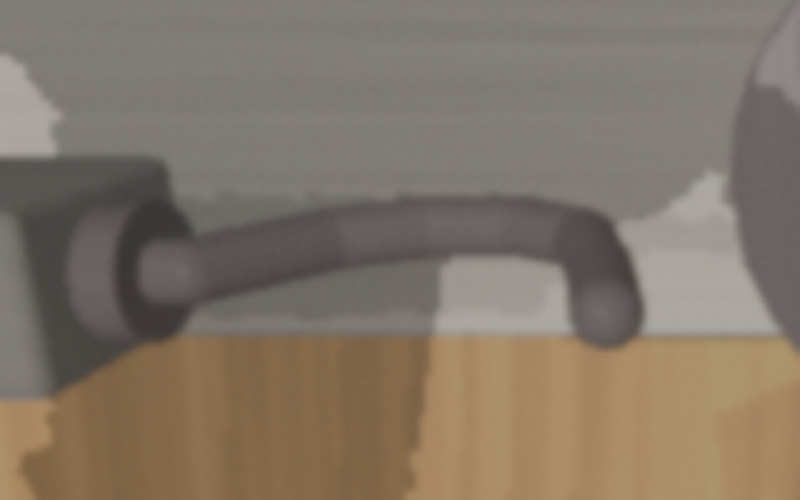

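The hook measures as described in the wrist view: seat low at 0.1645, tip at -27 mm and 199 mm high, within 1 mm of (0.540, -0.2957). I'm moving the bar over the tip.

Call:
jog_arm:
  deltas:
    - [[0.5, 0.05, 0], [0, 0, 0], 255]
    - [[1, 0.1, 0], [0, 0, 0], 255]
    - [[1.2, 0.12, 0], [0, 0, 0], 255]
    - [[1.3, 0.13, 0], [0, 0, 0], 255]
    - [[1.3, 0.13, 0], [0, 0, 0], 255]
    - [[1, 0.1, 0], [0, 0, 0], 255]
    - [[0.6, 0.06, 0], [0, 0, 0], 255]
    - [[0, 0, 0], [0, 0, 0], 255]

```text
t: 11.5
position: [0.5372, -0.2698, 0.1686]
ee_rot: [0.74, -0.672, -0.0, 0.0]
force: [-0.4, 0.1, -5.1]
opening: 0.082
```

Call:
jog_arm:
  deltas:
    - [[0, 0, -0.4], [0, 0, 0], 255]
    - [[0, 0, -0.8], [0, 0, 0], 255]
    - [[0, 0, -0.9], [0, 0, 0], 255]
    - [[0, 0, -0.7], [0, 0, 0], 255]
    - [[0, 0, -0.5], [0, 0, 0], 255]
    - [[0, 0, -0.3], [0, 0, 0], 255]
    - [[0, 0, 0], [0, 0, 0], 255]

```text
t: 12.38
position: [0.537, -0.2699, 0.1327]
ee_rot: [0.74, -0.672, -0.0, 0.0]
force: [-0.5, -0.0, -4.5]
opening: 0.084
```

Run:
```python
from h import *
s=get_state();print('yaw',yaw(),s['t'],s['position'],s['force'],s['moment'],s['opening'])
c=cam('wrist'); save(c,'w9.png'); d=cam('scene'); save(d,'s9.png',(190,180,310,300),5)
P=cloud(c); m=redmask(c)&(P[...,2]>.16)&(P[...,2]<.2); Q=P[m]
ux=np.array([.9954,.0958]); uy=np.array([-.0958,.9954]); s0=np.array([.540,-.2957])
a=(Q[:,:2]-s0)@ux; b=(Q[:,:2]-s0)@uy; k=abs(b)<.06; print('bar x in stand',np.median(a[k]),'y range',b[k].min(),b[k].max()); f=np.polyfit(b[k],Q[k,2],1); print('z top at mid',f)
```

```text
yaw 185.49387626921333 12.375 [ 0.5369749  -0.26990238  0.13273298] [-0.52074524 -0.0146948  -4.54111801] [ 0.16470321 -0.00220015 -0.00448741] 0.08367103517554535
bar x in stand -0.0008390091377710122 y range -0.049735419865070254 0.04977226411903204
z top at mid [0.02076606 0.18287554]
```

View pics/w9.png

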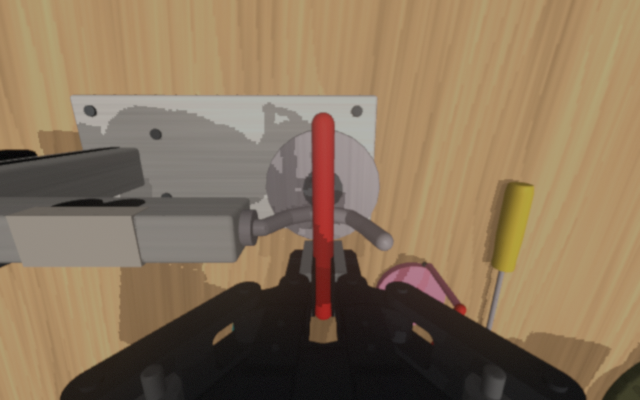

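View pics/s9.png

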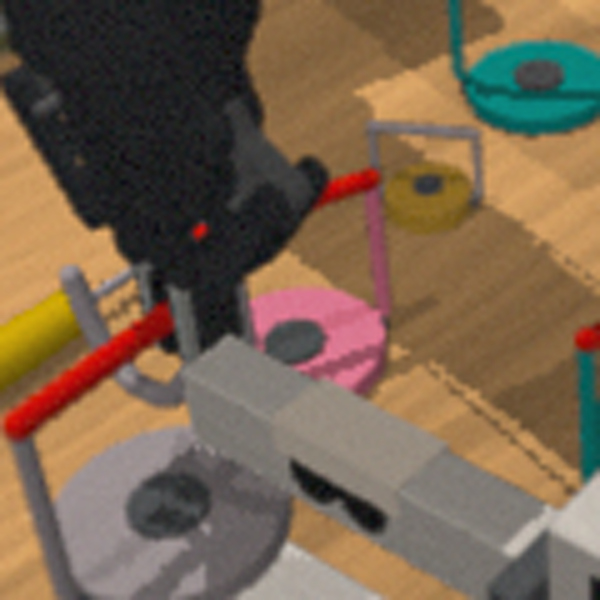

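The bar is inside the U and its ends are symmetric at ±49.7 mm about the hook. About 9 mm remains, so I'm lowering slowly and watching the force.

Call:
jog_arm:
  deltas:
    - [[0, 0, -0.2], [0, 0, 0], 255]
    - [[0, 0, -0.2], [0, 0, 0], 255]
    - [[0, 0, -0.15], [0, 0, 0], 255]
    - [[0, 0, -0.1], [0, 0, 0], 255]
    - [[0, 0, 0], [0, 0, 0], 255]

```text
t: 13.1
position: [0.537, -0.2699, 0.1262]
ee_rot: [0.74, -0.672, -0.0, 0.0]
force: [0.2, 0.1, -4.0]
opening: 0.079
```

Call:
jog_arm:
  deltas:
    - [[0, 0, -0.05], [0, 0, 0], 255]
    - [[0, 0, -0.05], [0, 0, 0], 255]
    - [[0, 0, 0], [0, 0, 0], 255]

```text
t: 13.48
position: [0.537, -0.2698, 0.1253]
ee_rot: [0.74, -0.672, -0.0, 0.0]
force: [-0.5, -0.5, -4.8]
opening: 0.084
```

Call:
jog_arm:
  deltas:
    - [[0, 0, -0.05], [0, 0, 0], 255]
    - [[0, 0, -0.05], [0, 0, 0], 255]
    - [[0, 0, 0], [0, 0, 0], 255]

```text
t: 13.85
position: [0.537, -0.2699, 0.1243]
ee_rot: [0.74, -0.672, -0.0, 0.0]
force: [-0.0, 0.4, -5.1]
opening: 0.083
```

Call:
jog_arm:
  deltas:
    - [[0, 0, -0.05], [0, 0, 0], 255]
    - [[0, 0, 0], [0, 0, 0], 255]

```text
t: 14.1
position: [0.537, -0.2699, 0.1238]
ee_rot: [0.74, -0.672, -0.0, 0.0]
force: [-0.2, 0.1, -5.9]
opening: 0.085
```

Run:
```python
from h import *
s=get_state();print('yaw',yaw(),s['t'],s['position'],s['force'],s['moment'],s['opening'])
c=cam('wrist'); 
P=cloud(c); m=redmask(c)&(P[...,2]>.15)&(P[...,2]<.2); Q=P[m]
ux=np.array([.9954,.0958]); uy=np.array([-.0958,.9954]); s0=np.array([.540,-.2957])
a=(Q[:,:2]-s0)@ux; b=(Q[:,:2]-s0)@uy; k=abs(b)<.06; print('bar x in stand',np.median(a[k]),'y range',b[k].min(),b[k].max()); f=np.polyfit(b[k],Q[k,2],1); print('z top at mid',f)
```

```text
yaw 185.49611698960766 14.1 [ 0.53697729 -0.26985576  0.12377953] [-0.18046997  0.07250903 -5.93685089] [ 0.11048455  0.03370184 -0.00609271] 0.08497399782923057
bar x in stand -0.000830438649529239 y range -0.04968616783985456 0.04927188843654663
z top at mid [0.02119117 0.17391794]
```

Call:
jog_arm:
  deltas:
    - [[0, 0, -0.05], [0, 0, 0], 255]
    - [[0, 0, 0], [0, 0, 0], 255]

```text
t: 14.4
position: [0.537, -0.2699, 0.1233]
ee_rot: [0.74, -0.672, -0.0, 0.0]
force: [0.5, -0.5, -4.6]
opening: 0.08
```

Call:
jog_arm:
  deltas:
    - [[0, 0, -0.05], [0, 0, 0], 255]
    - [[0, 0, 0], [0, 0, 0], 255]

```text
t: 14.65
position: [0.5371, -0.2699, 0.123]
ee_rot: [0.74, -0.672, 0.0, 0.0]
force: [-0.6, 0.3, -3.7]
opening: 0.079
```

Run:
```python
from h import *
s=get_state();print('yaw',yaw(),s['t'],s['position'],s['force'],s['moment'],s['opening'])
c=cam('wrist'); 
P=cloud(c); m=redmask(c)&(P[...,2]>.15)&(P[...,2]<.2); Q=P[m]
ux=np.array([.9954,.0958]); uy=np.array([-.0958,.9954]); s0=np.array([.540,-.2957])
a=(Q[:,:2]-s0)@ux; b=(Q[:,:2]-s0)@uy; k=abs(b)<.06; print('bar x in stand',np.median(a[k]),'y range',b[k].min(),b[k].max()); f=np.polyfit(b[k],Q[k,2],1); print('z top at mid',f)
```

```text
yaw 185.49831168193896 14.65 [ 0.53705024 -0.26990184  0.12295997] [-0.61860979  0.30523787 -3.66857299] [ 0.1137779   0.07082713 -0.01808962] 0.07892999850455293
bar x in stand -0.0007736261042131541 y range -0.049733780385284164 0.04983364820683688
z top at mid [0.01907864 0.17312869]
```

Contact is starting, with the force down to -3.7 N. I'm going a little further.

Call:
jog_arm:
  deltas:
    - [[0, 0, -0.03], [0, 0, 0], 255]
    - [[0, 0, -0.03], [0, 0, 0], 255]
    - [[0, 0, 0], [0, 0, 0], 255]

```text
t: 15.08
position: [0.5371, -0.2699, 0.1226]
ee_rot: [0.74, -0.672, 0.0, -0.0]
force: [-1.3, 1.2, -2.3]
opening: 0.08
```

Call:
jog_arm:
  deltas:
    - [[0, 0, -0.04], [0, 0, 0], 255]
    - [[0, 0, -0.03], [0, 0, 0], 255]
    - [[0, 0, 0], [0, 0, 0], 255]

```text
t: 15.45
position: [0.5372, -0.27, 0.1222]
ee_rot: [0.74, -0.672, 0.0, -0.0]
force: [-2.1, 2.3, 1.2]
opening: 0.083
```

Run:
```python
from h import *
s=get_state();print('yaw',yaw(),s['t'],s['position'],s['force'],s['moment'],s['opening'])
c=cam('wrist'); save(c,'w10.png')
P=cloud(c); m=redmask(c)&(P[...,2]>.15)&(P[...,2]<.2); Q=P[m]
ux=np.array([.9954,.0958]); uy=np.array([-.0958,.9954]); s0=np.array([.540,-.2957])
a=(Q[:,:2]-s0)@ux; b=(Q[:,:2]-s0)@uy; k=abs(b)<.06; print('bar x in stand',np.median(a[k]),'y range',b[k].min(),b[k].max()); f=np.polyfit(b[k],Q[k,2],1); print('z top at mid',f)
```

```text
yaw 185.4993059270268 15.45 [ 0.53717735 -0.26997054  0.12219981] [-2.06538269  2.34901295  1.16619567] [ 0.66279103  0.52568219 -0.06304458] 0.0834438889443492
bar x in stand -0.0006850264046242667 y range -0.04979190125152624 0.04987473601233683
z top at mid [0.00559915 0.17278287]
```

The load is on the hook: force +1.2 N, bar level within 0.3°. I'm releasing with a small opening, then lifting straight up.

Call:
jog_arm:
  deltas:
    - [[0, 0, 0], [0, 0, 0], 230]
    - [[0, 0, 0], [0, 0, 0], 222]
    - [[0, 0, 0], [0, 0, 0], 214]
    - [[0, 0, 0], [0, 0, 0], 206]
    - [[0, 0, 0], [0, 0, 0], 196]
    - [[0, 0, 0], [0, 0, 0], 186]
    - [[0, 0, 0], [0, 0, 0], 178]
    - [[0, 0, 0], [0, 0, 0], 178]
  newtons: 20

```text
t: 16.5
position: [0.537, -0.2699, 0.1215]
ee_rot: [0.74, -0.672, -0.0, 0.0]
force: [-0.1, -0.7, -0.1]
opening: 0.303
```

Run:
```python
from h import *
s=get_state();print('yaw',yaw(),s['t'],s['position'],s['force'],s['moment'],s['opening'])
c=cam('wrist'); save(c,'w11.png')
P=cloud(c); m=redmask(c)&(P[...,2]>.15)&(P[...,2]<.2); Q=P[m]
ux=np.array([.9954,.0958]); uy=np.array([-.0958,.9954]); s0=np.array([.540,-.2957])
a=(Q[:,:2]-s0)@ux; b=(Q[:,:2]-s0)@uy; k=abs(b)<.06; print('bar x in stand',np.median(a[k]),'y range',b[k].min(),b[k].max()); f=np.polyfit(b[k],Q[k,2],1); print('z top at mid',f)
```

```text
yaw 185.49516001922717 16.5 [ 0.53700402 -0.26987521  0.12152527] [-0.059108   -0.68003826 -0.06951296] [ 0.01663982 -0.01307276  0.03019862] 0.3030918308022806
bar x in stand -0.00037526219208945633 y range -0.05009028694474919 0.04922165576241592
z top at mid [0.01482814 0.17258091]
```

View pics/w11.png

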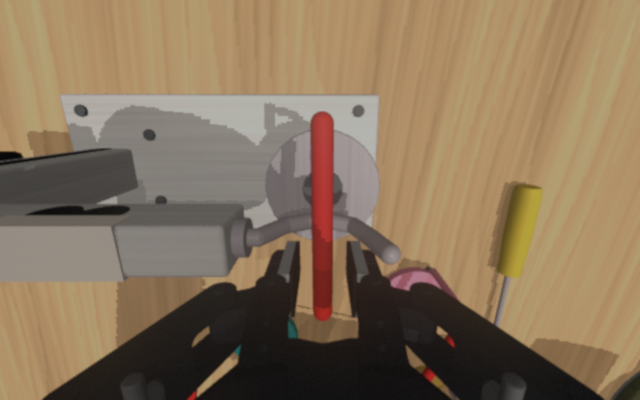

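Released: force about 0, pads clear of the bar on both sides. Lifting straight up.

Call:
jog_arm:
  deltas:
    - [[0, 0, 0.3], [0, 0, 0], 178]
    - [[0, 0, 0.7], [0, 0, 0], 178]
    - [[0, 0, 1], [0, 0, 0], 178]
    - [[0, 0, 1.5], [0, 0, 0], 178]
    - [[0, 0, 2.5], [0, 0, 0], 178]
    - [[0, 0, 3], [0, 0, 0], 178]
    - [[0, 0, 2], [0, 0, 0], 178]
    - [[0, 0, 0], [0, 0, 0], 178]

```text
t: 17.55
position: [0.5378, -0.2703, 0.2345]
ee_rot: [0.74, -0.672, 0.002, -0.001]
force: [-0.5, 0.4, -0.3]
opening: 0.3
```

Run:
```python
from h import *
s=get_state();print('yaw',yaw(),s['t'],s['position'],s['force'],s['moment'],s['opening'])
c=cam('wrist'); save(c,'w12.png'); d=cam('scene'); save(d,'s12.png',(170,180,310,300),5)
P=cloud(c); m=redmask(c)&(P[...,2]>.15)&(P[...,2]<.2); Q=P[m]
ux=np.array([.9954,.0958]); uy=np.array([-.0958,.9954]); s0=np.array([.540,-.2957])
a=(Q[:,:2]-s0)@ux; b=(Q[:,:2]-s0)@uy; k=abs(b)<.06; print('bar x in stand',np.median(a[k]),'y range',b[k].min(),b[k].max()); f=np.polyfit(b[k],Q[k,2],1); print('z top at mid',f, 'dx/dy',np.polyfit(b[k],a[k],1))
```

```text
yaw 185.48734168977072 17.55 [ 0.53777902 -0.27029146  0.23452882] [-0.51835237  0.38590231 -0.26078195] [ 0.03242001 -0.00147467  0.05941698] 0.29956243038042324
bar x in stand -0.000736434118339864 y range -0.049047408964241715 0.048852596128588145
z top at mid [0.01436719 0.17274977] dx/dy [ 0.00048084 -0.00042474]
```

View pics/w12.png

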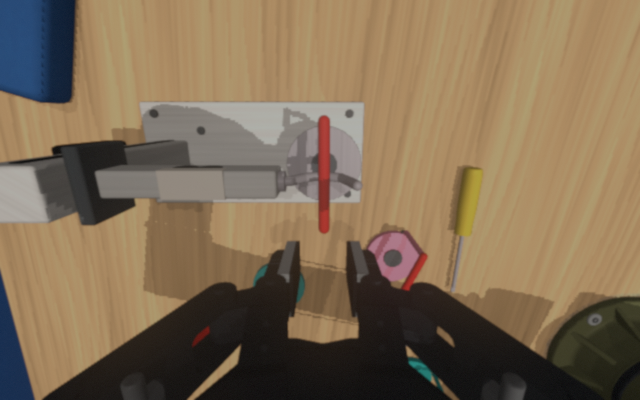

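View pics/s12.png

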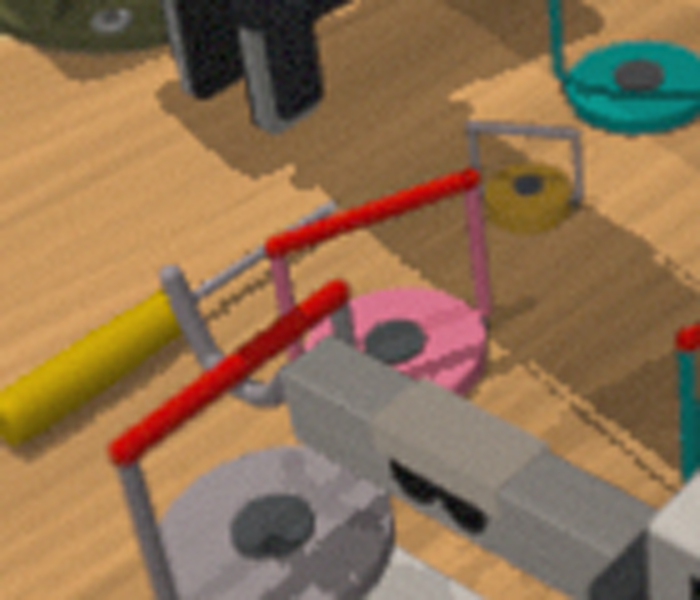

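The weight hangs at the middle of the bar (ends at ±49 mm) and level within 0.8°, inside the U, untouched. Moving to the knob with a +87.3° turn.

Call:
jog_arm:
  deltas:
    - [[0, 1.5, 0], [0, 0, 3], 178]
    - [[-0.1, 3, 0], [0, 0, 6], 178]
    - [[-0.2, 4, 0], [0, 0, 6.5], 178]
    - [[-0.2, 4.2, 0], [0, 0, 6.5], 150]
    - [[-0.2, 4.2, 0], [0, 0, 6.5], 120]
    - [[-0.2, 4.2, 0], [0, 0, 6.5], 120]
    - [[-0.2, 4.2, 0], [0, 0, 6.5], 120]
    - [[-0.2, 4.2, 0], [0, 0, 6.5], 120]

```text
t: 18.65
position: [0.5232, 0.027, 0.2308]
ee_rot: [0.951, -0.31, -0.0, 0.0]
force: [0.3, 0.1, 0.2]
opening: 0.528
```

Call:
jog_arm:
  deltas:
    - [[-0.2, 4.2, 0], [0, 0, 6.5], 120]
    - [[-0.2, 4.2, 0], [0, 0, 6.5], 120]
    - [[-0.2, 4.2, 0], [0, 0, 6.5], 120]
    - [[-0.2, 4.2, 0], [0, 0, 6.5], 120]
    - [[-0.2, 4.2, 0], [0, 0, 6.5], 120]
    - [[-0.2, 3, 0], [0, 0, 6.5], 120]
    - [[-0.1, 1.5, 0], [0, 0, 0.3], 120]
    - [[0, 0, 0], [0, 0, 0], 120]

```text
t: 19.65
position: [0.5105, 0.2806, 0.2308]
ee_rot: [1.0, 0.024, -0.0, 0.0]
force: [-1.0, -0.4, -0.3]
opening: 0.529
```

Run:
```python
from h import *
s=get_state();print('yaw',yaw(),s['t'],s['position'],s['joint_pos'].round(2),s['opening'])
c=cam('wrist'); save(c,'w13.png')
P=cloud(c); Z=P[...,2]
m=redmask(c)&(Z>.118)&(Z<.14)&(abs(P[...,0]-.513)<.06)&(abs(P[...,1]-.283)<.06); v,u=np.nonzero(m)
W=onplane(c,np.c_[u,v],.129); r=cv2.minAreaRect((W[:,:2]*1000).astype(np.float32)); print(len(u),r,np.median(Z[m]))
mt=m&(Z>.126); print(cv2.minAreaRect((P[mt][:,:2]*1000).astype(np.float32)),P[mt].mean(0))
m=(Z>.06)&(Z<.074)&(P[...,1]>.1); n,l,st,ce=cv2.connectedComponentsWithStats(m.astype(np.uint8)); k=1+np.argmax(st[1:,4]); v,u=np.nonzero(l==k); W=onplane(c,np.c_[u,v],.067); print(st[k],cv2.minAreaRect((W[:,:2]*1000).astype(np.float32)))
# star wheel circle
m=(Z>.079)&(Z<.087)&(abs(P[...,0]-.513)<.05)&(abs(P[...,1]-.283)<.05)&~redmask(c); v,u=np.nonzero(m); W=onplane(c,np.c_[u,v],.084); print('wheel',cv2.minEnclosingCircle((W[:,:2]*1000).astype(np.float32)))
```

```text
yaw 272.80089639676055 19.65 [0.51046173 0.28063155 0.23084315] [ 0.85 -0.    0.09 -0.   -1.66  0.77] 0.5286147263573772
507 ((517.3580932617188, 288.13946533203125), (46.930870056152344, 12.971427917480469), 2.7654240131378174) 0.12822145487243142
((517.0804443359375, 288.1627502441406), (47.197364807128906, 13.085474967956543), 2.5908260345458984) [0.52136028 0.28817785 0.12821002]
[  222    13   189   211 32934] ((570.915771484375, 290.5736999511719), (230.8627471923828, 195.6146240234375), 2.68632435798645)
wheel ((525.7073364257812, 299.0693664550781), 46.96107482910156)
```

View pics/w13.png

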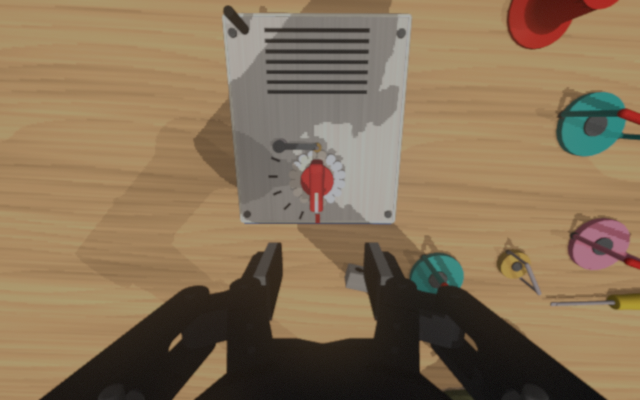

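The wrist sees the knob wing along column 317 at row 180, pointer at (317,200) and red off mark at (318,218), so it is at the off stop. The wrist puts the axis at about (0.5165, 0.288), while the top view gave y = 0.2835. The views differ by 4.5 mm. I'll go down above the wing and measure again close up, relative to the fingers.

Call:
jog_arm:
  deltas:
    - [[0.3, 0.3, -1.5], [0, 0, 0], 120]
    - [[0.3, 0.3, -2], [0, 0, 0], 120]
    - [[0, 0, -2.5], [0, 0, 0], 120]
    - [[0, 0, -2.5], [0, 0, 0], 120]
    - [[0, 0, -1.5], [0, 0, 0], 120]
    - [[0, 0, 0], [0, 0, 0], 120]
    - [[0, 0, 0], [0, 0, 0], 120]

```text
t: 20.58
position: [0.5175, 0.2862, 0.1326]
ee_rot: [1.0, 0.024, 0.001, -0.0]
force: [-0.2, -0.2, 1.2]
opening: 0.531
```

Run:
```python
from h import *
s=get_state();print('yaw',yaw(),s['t'],s['position'],s['force'],s['opening'])
c=cam('wrist'); save(c,'w14.png')
P=cloud(c); Z=P[...,2]
m=redmask(c)&(Z>.118)&(Z<.14)&(abs(P[...,0]-.513)<.06)&(abs(P[...,1]-.283)<.06); v,u=np.nonzero(m)
mt=m&(Z>.126); print(mt.sum(),np.median(Z[mt]),cv2.minAreaRect((P[mt][:,:2]*1000).astype(np.float32)),P[mt].mean(0), 'cols',u.min(),u.max(),v.min(),v.max())
m=(Z>.06)&(Z<.074)&(P[...,1]>.1); n,l,st,ce=cv2.connectedComponentsWithStats(m.astype(np.uint8)); k=1+np.argmax(st[1:,4]); v,u=np.nonzero(l==k); W=onplane(c,np.c_[u,v],.067); print(st[k],cv2.minAreaRect((W[:,:2]*1000).astype(np.float32)))
s=cam('scene');P=cloud(s); m=redmask(s)&(P[...,2]>.126)&(P[...,2]<.134)&(abs(P[...,0]-.513)<.05)&(abs(P[...,1]-.283)<.05); print('scene',m.sum(),cv2.minAreaRect((P[m][:,:2]*1000).astype(np.float32)))
save(s,'s14.png',(340,100,470,220),5)
```

```text
yaw 272.7853477621729 20.575 [0.51754435 0.28620316 0.13258598] [-0.20703523 -0.15445225  1.21015391] 0.5312470181710367
1076 0.128328151857069 ((516.607421875, 287.9992980957031), (48.3564567565918, 13.478680610656738), 2.579225778579712) [0.52063532 0.28803521 0.12829076] cols 310 330 200 266
[  186     0   271   269 56562] ((564.0442504882812, 290.2276611328125), (215.90451049804688, 193.81484985351562), 2.6774308681488037)
scene 35 ((518.55419921875, 284.72076416015625), (47.06330108642578, 9.937287330627441), 10.480199813842773)
```

View pics/w14.png

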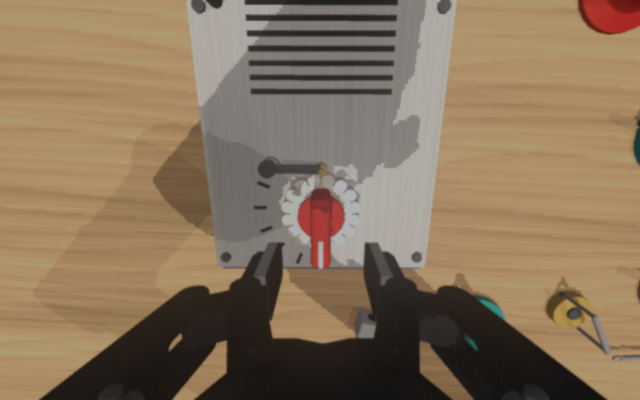

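View pics/s14.png

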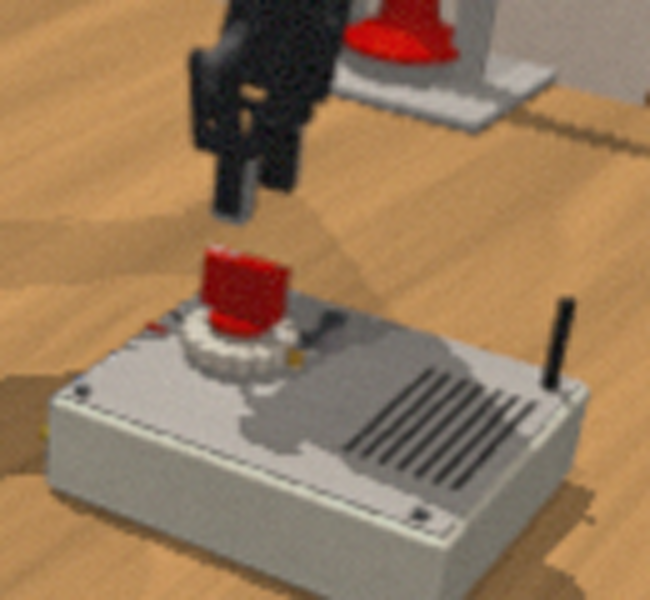

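Call:
jog_arm:
  deltas:
    - [[-0.1, 0.18, -1], [0, 0, -0.1], 120]
    - [[0, 0, -1.5], [0, 0, 0], 120]
    - [[0, 0, -1.5], [0, 0, 0], 120]
    - [[0, 0, -1.2], [0, 0, 0], 120]
    - [[0, 0, -0.9], [0, 0, 0], 120]
    - [[0, 0, 0], [0, 0, 0], 120]
    - [[0, 0, 0], [0, 0, 0], 120]

```text
t: 21.55
position: [0.5164, 0.2881, 0.0712]
ee_rot: [1.0, 0.024, 0.0, -0.0]
force: [0.9, -0.7, -0.3]
opening: 0.534
```

Run:
```python
from h import *
s=get_state();print('yaw',yaw(),s['t'],s['position'],s['force'],s['moment'],s['opening'])
c=cam('wrist'); save(c,'w15.png')
P=cloud(c); Z=P[...,2]
m=redmask(c)&(Z>.118)&(Z<.14)&(abs(P[...,0]-.513)<.06)&(abs(P[...,1]-.283)<.06); v,u=np.nonzero(m)
mt=m&(Z>.126); print(mt.sum(),np.median(Z[mt]),cv2.minAreaRect((P[mt][:,:2]*1000).astype(np.float32)),P[mt].mean(0), 'cols',u.min(),u.max(),v.min(),v.max())
s=cam('scene'); save(s,'s15.png',(340,100,470,220),5)
```

```text
yaw 272.697930361662 21.55 [0.51635238 0.28806665 0.07118108] [ 0.88084251 -0.74642904 -0.3317503 ] [ 0.03716428 -0.04337278 -0.03265717] 0.5336775809684986
2338 0.12831910168966806 ((516.6427612304688, 287.930419921875), (49.720306396484375, 13.813048362731934), 2.4106619358062744) [0.52091641 0.28807695 0.12824609] cols 308 338 227 329
```

View pics/w15.png

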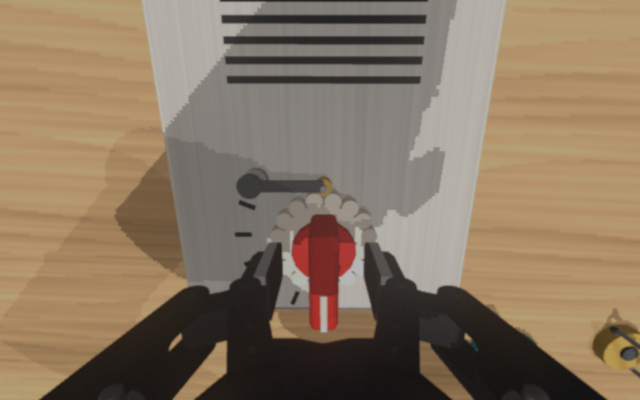

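View pics/s15.png

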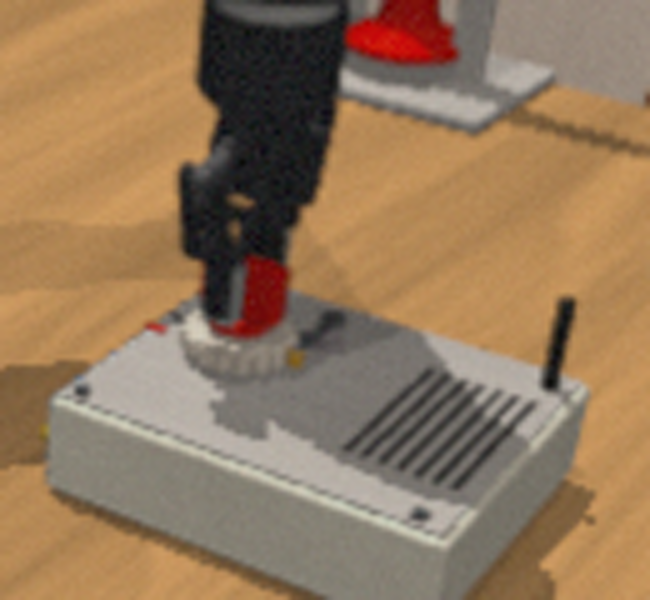

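The wing is centred between the pads at column 323 and its centre is at (516.6, 287.9). Closing.

Call:
jog_arm:
  deltas:
    - [[0, 0, 0], [0, 0, 0], 255]
    - [[0, 0, 0], [0, 0, 0], 255]
    - [[0, 0, 0], [0, 0, 0], 255]
    - [[0, 0, 0], [0, 0, 0], 255]
    - [[0, 0, 0], [0, 0, 0], 255]
    - [[0, 0, 0], [0, 0, 0], 255]
  newtons: 60

```text
t: 22.4
position: [0.5162, 0.2879, 0.071]
ee_rot: [1.0, 0.024, 0.0, 0.0]
force: [-1.4, -0.8, 4.3]
opening: 0.154
```

Run:
```python
from h import *
s=get_state();print('yaw',yaw(),s['t'],s['position'],s['force'],s['moment'],s['opening'])
```

```text
yaw 272.6979423658902 22.4 [0.51615491 0.28791584 0.0709841 ] [-1.438398   -0.84376155  4.2903959 ] [-0.44262258  0.55135619  0.0326279 ] 0.153787910766294
```

Gripped: opening 0.154, about 13 mm for the 14 mm wing. Turning clockwise (negative about z) in steps, reading the moment each time.

Call:
jog_arm:
  deltas:
    - [[0, 0, 0], [0, 0, -2], 255]
    - [[0, 0, 0], [0, 0, -3], 255]
    - [[0, 0, 0], [0, 0, -3], 255]
    - [[0, 0, 0], [0, 0, -2], 255]
    - [[0, 0, 0], [0, 0, 0], 255]

```text
t: 23.02
position: [0.5162, 0.288, 0.071]
ee_rot: [0.998, -0.064, 0.0, -0.0]
force: [-1.9, -1.2, 5.0]
opening: 0.156
```

```bash
cat > st.py <<'E'
from h import *
s=get_state();print('yaw',round(yaw(),2),'turned',round(272.70-yaw(),2),s['t'],s['position'].round(4),s['force'].round(1),s['moment'].round(3),round(s['opening'],3),s['joint_pos'].round(2))
E
python3 st.py
```

```text
yaw 262.61 turned 10.09 23.025 [0.5162 0.288  0.071 ] [-1.9 -1.2  5. ] [-0.458  0.642  0.065] 0.156 [ 0.85  0.04 -0.16  0.   -1.37  0.59]
```

Call:
jog_arm:
  deltas:
    - [[0, 0, 0], [0, 0, -3], 255]
    - [[0, 0, 0], [0, 0, -3], 255]
    - [[0, 0, 0], [0, 0, -3], 255]
    - [[0, 0, 0], [0, 0, 0], 255]

```text
t: 23.52
position: [0.5162, 0.2879, 0.071]
ee_rot: [0.99, -0.143, 0.0, -0.0]
force: [-1.7, -1.6, 5.5]
opening: 0.153
```

```bash
python3 st.py
```

```text
yaw 253.59 turned 19.11 23.525 [0.5162 0.2879 0.071 ] [-1.7 -1.6  5.5] [-0.423  0.618 -0.089] 0.153 [ 0.85  0.04 -0.16  0.   -1.37  0.44]
```

Call:
jog_arm:
  deltas:
    - [[0, 0, 0], [0, 0, -2], 255]
    - [[0, 0, 0], [0, 0, -1.5], 255]
    - [[0, 0, 0], [0, 0, 0], 255]

```text
t: 23.9
position: [0.5162, 0.288, 0.0709]
ee_rot: [0.985, -0.173, 0.0, -0.0]
force: [-2.0, -1.6, 5.3]
opening: 0.157
```

Run:
```python
exec(open('st.py').read())
c=cam('wrist'); save(c,'w16.png')
P=cloud(c); Z=P[...,2]
m=redmask(c)&(Z>.126)&(Z<.134)&(abs(P[...,0]-.513)<.06)&(abs(P[...,1]-.283)<.06)
print(m.sum(),cv2.minAreaRect((P[m][:,:2]*1000).astype(np.float32)))
```

```text
yaw 250.12 turned 22.58 23.9 [0.5162 0.288  0.0709] [-2.  -1.6  5.3] [-0.394  0.542  0.017] 0.157 [ 0.85  0.04 -0.16  0.   -1.37  0.38]
2365 ((516.7603759765625, 287.7708435058594), (13.458158493041992, 50.08754348754883), 70.99758911132812)
```

View pics/w16.png

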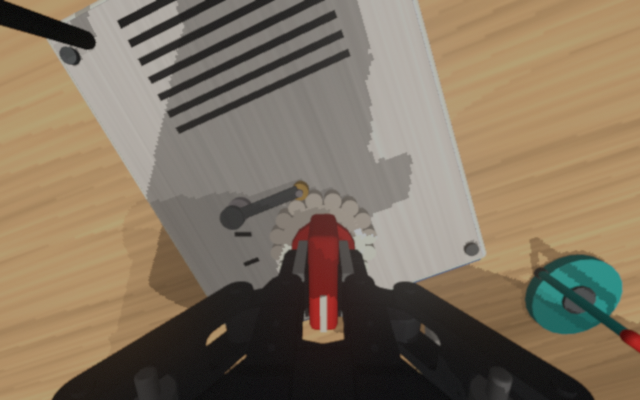

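First click at gripper turn 22.6°. The wing itself is about 21.5° by picture. On to the second click.

Call:
jog_arm:
  deltas:
    - [[0, 0, 0], [0, 0, -2], 255]
    - [[0, 0, 0], [0, 0, -3], 255]
    - [[0, 0, 0], [0, 0, -3], 255]
    - [[0, 0, 0], [0, 0, -2], 255]
    - [[0, 0, 0], [0, 0, 0], 255]

```text
t: 24.58
position: [0.5162, 0.288, 0.071]
ee_rot: [0.966, -0.258, 0.0, -0.0]
force: [-1.3, -0.7, 5.3]
opening: 0.154
```

```bash
python3 st.py
```

```text
yaw 240.12 turned 32.58 24.575 [0.5162 0.288  0.071 ] [-1.3 -0.7  5.3] [-0.265  0.53   0.151] 0.154 [ 0.85  0.04 -0.16  0.   -1.37  0.2 ]
```

Call:
jog_arm:
  deltas:
    - [[0, 0, 0], [0, 0, -3], 255]
    - [[0, 0, 0], [0, 0, -3], 255]
    - [[0, 0, 0], [0, 0, -2.5], 255]
    - [[0, 0, 0], [0, 0, 0], 255]

```text
t: 25.08
position: [0.5162, 0.2881, 0.071]
ee_rot: [0.944, -0.329, 0.0, -0.0]
force: [-1.4, 0.2, 5.5]
opening: 0.152
```

```bash
python3 st.py
```

```text
yaw 231.61 turned 41.09 25.075 [0.5162 0.2881 0.071 ] [-1.4  0.2  5.5] [-0.315  0.486 -0.039] 0.152 [ 0.85  0.04 -0.16  0.   -1.37  0.05]
```

Call:
jog_arm:
  deltas:
    - [[0, 0, 0], [0, 0, -2], 255]
    - [[0, 0, 0], [0, 0, -2], 255]
    - [[0, 0, 0], [0, 0, 0], 255]

```text
t: 25.45
position: [0.5162, 0.2881, 0.071]
ee_rot: [0.932, -0.361, 0.0, -0.0]
force: [-2.2, -1.5, 5.5]
opening: 0.153
```

Run:
```python
exec(open('st.py').read())
c=cam('wrist'); save(c,'w17.png')
P=cloud(c); Z=P[...,2]
m=redmask(c)&(Z>.126)&(Z<.134)&(abs(P[...,0]-.513)<.06)&(abs(P[...,1]-.283)<.06)
print(m.sum(),cv2.minAreaRect((P[m][:,:2]*1000).astype(np.float32)))
```

```text
yaw 227.62 turned 45.08 25.45 [0.5162 0.2881 0.071 ] [-2.2 -1.5  5.5] [-0.294  0.505  0.019] 0.153 [ 0.85  0.04 -0.16  0.   -1.37 -0.02]
2373 ((516.8475341796875, 287.1086120605469), (13.522589683532715, 48.739864349365234), 47.6397819519043)
```

Second click: the wing is turned 44.9° by picture and the gripper 45.1°. The moment pattern repeated (up mid-way, falling into the click). Now the third.

Call:
jog_arm:
  deltas:
    - [[0, 0, 0], [0, 0, -2], 255]
    - [[0, 0, 0], [0, 0, -3], 255]
    - [[0, 0, 0], [0, 0, -3], 255]
    - [[0, 0, 0], [0, 0, -2], 255]
    - [[0, 0, 0], [0, 0, 0], 255]

```text
t: 26.12
position: [0.5163, 0.2881, 0.071]
ee_rot: [0.897, -0.441, 0.0, -0.0]
force: [-1.4, -0.4, 5.7]
opening: 0.151
```

```bash
python3 st.py
```

```text
yaw 217.62 turned 55.08 26.125 [0.5163 0.2881 0.071 ] [-1.4 -0.4  5.7] [-0.253  0.368  0.112] 0.151 [ 0.85  0.04 -0.16  0.   -1.37 -0.19]
```

Call:
jog_arm:
  deltas:
    - [[0, 0, 0], [0, 0, -3], 255]
    - [[0, 0, 0], [0, 0, -3], 255]
    - [[0, 0, 0], [0, 0, -2.5], 255]
    - [[0, 0, 0], [0, 0, 0], 255]

```text
t: 26.62
position: [0.5163, 0.2881, 0.071]
ee_rot: [0.862, -0.506, 0.0, -0.0]
force: [-0.2, -1.1, 4.7]
opening: 0.156
```

```bash
python3 st.py
```

```text
yaw 209.16 turned 63.54 26.625 [0.5163 0.2881 0.071 ] [-0.2 -1.1  4.7] [-0.245  0.319 -0.018] 0.156 [ 0.85  0.04 -0.16  0.   -1.37 -0.34]
```

Call:
jog_arm:
  deltas:
    - [[0, 0, 0], [0, 0, -2], 255]
    - [[0, 0, 0], [0, 0, -1.8], 255]
    - [[0, 0, 0], [0, 0, 0], 255]

```text
t: 27.0
position: [0.5163, 0.2881, 0.071]
ee_rot: [0.845, -0.535, 0.0, -0.0]
force: [-0.2, -0.7, 5.3]
opening: 0.155
```

```bash
cat > kn.py <<'E'
exec(open('st.py').read())
import sys
c=cam('wrist'); save(c,sys.argv[1]+'.png')
P=cloud(c); Z=P[...,2]
m=redmask(c)&(Z>.126)&(Z<.134)&(abs(P[...,0]-.513)<.06)&(abs(P[...,1]-.283)<.06)
print(m.sum(),cv2.minAreaRect((P[m][:,:2]*1000).astype(np.float32)))
# amp edge angle in same picture
m=(Z>.062)&(Z<.071)&(P[...,1]>.1); n,l,st,ce=cv2.connectedComponentsWithStats(m.astype(np.uint8)); k=1+np.argmax(st[1:,4]); v,u=np.nonzero(l==k); W=onplane(c,np.c_[u,v],.067); print('amp',cv2.minAreaRect((W[:,:2]*1000).astype(np.float32)))
E
python3 kn.py w18
```

```text
yaw 205.37 turned 67.33 27.0 [0.5163 0.2881 0.071 ] [-0.2 -0.7  5.3] [-0.205  0.331  0.014] 0.155 [ 0.85  0.04 -0.16  0.   -1.37 -0.41]
2368 ((516.5272827148438, 286.9585266113281), (13.550030708312988, 49.20787811279297), 25.32436752319336)
amp ((570.16552734375, 288.2812194824219), (227.67100524902344, 192.90408325195312), 2.8881027698516846)
```

View pics/w18.png

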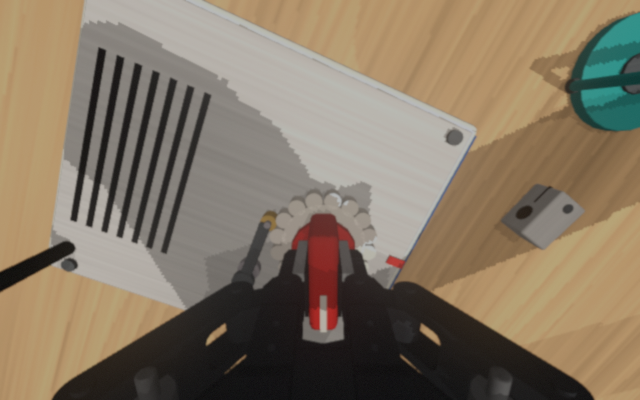

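Third click: the wing is at -64.7° in the world and the amplifier at 2.6–2.9°, so it is turned 67.3–67.6° (wanted 67.5°). Last look at the bench and weight before handing in.

Call:
jog_arm:
  deltas:
    - [[0, 0, 0], [0, 0, 0], 255]
    - [[0, 0, 0], [0, 0, 0], 255]
    - [[0, 0, 0], [0, 0, 0], 255]
    - [[0, 0, 0], [0, 0, 0], 255]

```text
t: 27.55
position: [0.5164, 0.2881, 0.071]
ee_rot: [0.845, -0.534, 0.0, -0.0]
force: [-0.7, 0.0, 5.1]
opening: 0.152
```

```bash
python3 kn.py w19
python3 - <<'E'
from h import *
c=cam('scene'); save(c,'s19.png'); t=cam('top'); save(t,'t19.png')
ux=np.array([.9954,.0958]); uy=np.array([-.0958,.9954]); s0=np.array([.540,-.2957])
for c in(c,t):
    P=cloud(c); m=redmask(c)&(P[...,2]>.155)&(P[...,2]<.2)&(abs(P[...,0]-.54)<.08)&(abs(P[...,1]+.296)<.08); Q=P[m]
    a=(Q[:,:2]-s0)@ux; b=(Q[:,:2]-s0)@uy; print(len(Q),'x',np.median(a),'y',b.min(),b.max(),'z',np.polyfit(b,Q[:,2],1))
E
```

```text
yaw 205.39 turned 67.31 27.55 [0.5164 0.2881 0.071 ] [-0.7  0.   5.1] [-0.226  0.286  0.075] 0.152 [ 0.85  0.04 -0.16  0.   -1.37 -0.4 ]
2373 ((516.4492797851562, 287.0043640136719), (13.521652221679688, 49.35162353515625), 25.453227996826172)
amp ((570.160400390625, 288.437744140625), (227.65667724609375, 193.1177978515625), 2.7868940830230713)
312 x 0.0031054384355580175 y -0.051731587019467666 0.047566595874387906 z [0.01925002 0.17191993]
216 x -0.0023987626845466538 y -0.04939543223682195 0.04857033510928342 z [0.00678207 0.17268473]
```

View pics/s19.png

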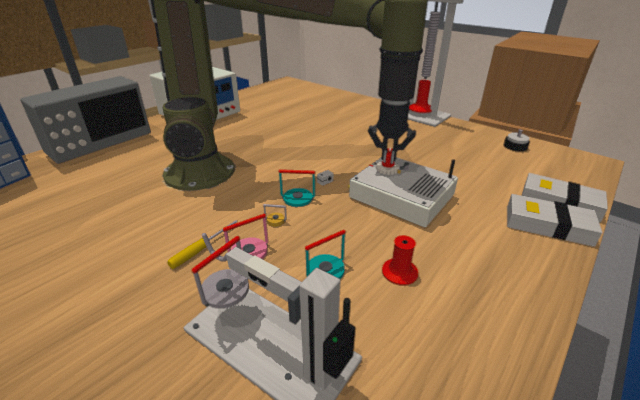

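View pics/t19.png

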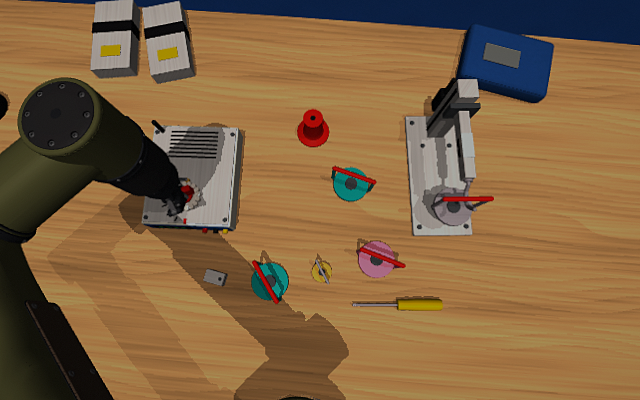

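The scene view shows the weight hanging from the hook at (217,270) with its bar over the U. The top view has it at (465,200). Nothing else has moved. The gripper is on the knob. Handing in.

```bash
python3 -c "
from cell import finish_job; print(finish_job())"
```

```text
the job is handed in; nothing more can be done
None
```

The weight hangs from the load cell's hook, and I handed the job in at about 28 s with the gripper holding the knob at the third click. `finish_job` gives no verdict, so what follows rests on my own checks.

- **Weight:** I gripped the steel weight's red bar 26 mm off-centre and lowered it onto the hook in 0.3–0.5 mm steps. I let go once the hook carried the load.
    - By the wrist camera, the bar's ends lie about ±49 mm either side of the hook. The other two views agree within about 3 mm.
    - The bar is level to about 1°.
- **Knob:** I turned it through clicks one and two to the third.
    - The gripper turned 67.3°, and the pictures put the wing at 67.1–67.6°. The target is 67.5°.
    - It was steady over a half-second hold.
- **Clicks:** The moment reading was noisy but showed the detent pattern at each click. I relied mainly on the angle, both for counting and for the final position.
- **Bystanders:** Nothing else on the bench had visibly moved in the last top and scene pictures.

**Checks that failed or disagreed**
- The first grasp closed on air above the bar and touched nothing. The real fingertips sit about 29 mm above the reported TCP along the tool. Two cameras confirmed this, and I corrected for it from then on.
- The top camera placed the knob about 4.5 mm from where the wrist camera did. I used the close wrist view, and the wing was centred between the pads.

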